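Pack the microscope accessories into their tray

ROBOT

A 6-joint arm with a two-finger parallel gripper is mounted at the origin on the work surface. World frame = base frame: x ahead of the robot, y to its left, z up, the work surface at z = 0. Lengths are in m, angles in rad, forces in N, time in s.
With the tool pointing down it reaches from about 0.35 to 0.775 m from the base axis. Payload 7.3 kg.
Tool frame: the origin (TCP) lies on the centre line of the jaws, within the pads' length; the fingertips stand 14 mm ahead of it and the grasp point (between the pads) lies 5 mm behind it; z points along the fingers, y is the direction in which the jaws open and shut (so a half turn about z gives the same grasp; the last joint's range is limited). The gripper opens to 92 mm and grips with 3 to 60 N. Pads are 19 mm wide; open, the fingers measure 130 mm over their backs; the gripper's body (75 mm by 190 mm) begins 47 mm behind the grasp point.
Start: joints at [-0.146, 0.342, 1.524, -0, 1.275, -0.146], TCP at [0.525, 0, 0.241] pointing down, gripper open.
Joint ranges: [-2.53, 2.53], [-0.77, 2.02], [0.04, 2.7], [-1, 4.14], [0.28, 2.66], [-3.11, 3.11]. Speed limits (rad/s): [2.57, 2.57, 3.14, 3.14, 3.14, 3.14].

INTERFACE

Orientations are given as [roll, pitch, yaw] about the fixed x, y, z axes, in that order (R = Rz(yaw) Ry(pitch) Rx(roll)).
In Python, from cell import telemetry, cams, robot gives the robot as it stands.
- The arm moves only by the tool servo_tool, never from a script. Its argument "targets" is text: rows parted by semicolons, each of 4 numbers parted by spaces: the shift along the tool's x, y, z in mm, then the turn about the tool's z in rad. In form: x y z yaw; .... A call has 1 to 20 rows; each row shifts and turns the pose as measured when the row begins, along the tool's axes as they then stand; what a row does not reach is not made up. A row lasts 1/8 s, in which the tool goes at most 62.5 mm and 10.7 degrees, less where a joint would pass 70% of its speed; a pose out of reach is approached as far as the arm can. A call with a gripper value outside its range is refused whole. "hand" is the opening, from 0 (shut) to 1 (fully open), set as the call begins (left out, the last holds). The fingers move at their own pace and stop on an object; "squeeze" is the grip in N (left out, the last holds). Time passes only in rows, so rows that do not move let the fingers close. It gives the time, the measured TCP pose, the force and the opening at its end, in the units of the state.
- telemetry.observe(): the state, without advancing time (a new reading comes with each control period).
- cams.read_camera(name): name is "scene" or "side" or "wrist"; returns a dict with "color" (384x512x3 uint8, red, green, blue), "K" (3x3 intrinsics, pixels), "k1" (the pictures are not rectified: a ray, as slopes to the right and down, at radius r is drawn at 1 + k1 r^2 times it, then the intrinsics apply), "R" (3x3) and "t" (3): a world point X has camera coordinates R X + t. Camera axes: x right, y down, z forward; pixel columns grow to the right and rows downward; lengths in m; the calibration is good to about 2 mm. A picture is of the moment at which its call begins. There is no depth.
- robot.hand_in(): hands the job in, once; it reports no verdict.
Trained networks look in a picture, given as the dict that the camera call returned (one of the last four; its "shot" number tells which), for a name from the list of things; names that differ only in an ending like _2 or _b are one class to them, and where a whole thing is asked for, a point or a joint stands for the part that bears it (a point fixed in the world has none). Each returns a list of dicts, best first, with "score" (0 to 1); they miss things now and then, are a little off and sometimes report something else, mostly with a low value. They report only what shows in the picture. A call takes as long as a camera call. They do not tell look-alikes from the thing itself.
- cams.cut_out(picture, query): "region" (384x512 bool, what is visible of it) and "extent" ([centre column, centre row, width, height] in pixels, round what is visible of it).
The state is a dict: "time": time; "qpos": joint angles; "qvel": joint speeds; "joint_efforts": joint torques, N m; "tool_pos": TCP position; "tool_rot": TCP orientation; "contact_force": force on the tool from outside, world axes, zero at the start; "torque": the same for the moment, N m; "opening": finger opening in m.
Only numpy, scipy, OpenCV 4.12 (cv2) and the standard library are available. Lean on these libraries where they do the work, as an engineer would, in place of code of your own. Each camera call takes 0.05 s, during which the arm holds its last target.

TASK

Pack the accessories of this microscope away in the white tray: the long objective, the ordinary eyepiece, the slide mailer and the cover-glass box, each upright as it stands now and seated in the holder whose recess is made for it. Set each one down in its recess, do not drop it. The short objective and the large stereo eyepiece belong to other instruments: leave them where they are.

Things in the scene. Friction and masses are not known exactly. Their poses are not given: they have to be found in the camera images.
- long_objective: The long high-power microscope objective, chrome, loose, standing on its threaded end with its narrow nose up: 50 mm tall, barrel 24 mm in diameter from 5 to 30 mm above the underside (grip there), then tapering to a nose 10 mm across; thread 20 mm in diameter below. About 90 g. Origin: centre of its underside, z up.
- eyepiece: The ordinary microscope eyepiece, loose, standing on its black eyecup with its chrome tube up: eyecup 36 mm in diameter and 24 mm tall, above it the tube 23 mm in diameter from 24 to 48 mm (grip there). About 80 g. Origin: centre of its underside, z up.
- slide_mailer: Slide mailer, loose: a closed oblong white plastic box lying flat, 82 mm (its x) by 32 mm (its y) by 22 mm tall, with a grey seam across it and thin ribs on top. Grip it across its 32 mm width. About 50 g. Origin: centre of its underside, z up. It may go in either end first.
- cover_glass_box: Cover-glass box, loose: a closed square white plastic box 28 by 28 mm (its x and y run along its sides) and 22 mm tall, with a small square glass window in its lid. About 40 g. Origin: centre of its underside, z up. It may go in any of the four ways round.
- short_objective: Look-alike to be left alone: a short low-power objective, chrome, loose, only 30 mm tall, barrel 24 mm in diameter, with a broad flat nose 16 mm across. Stands on its threaded end. Origin: centre of its underside, z up.
- wide_eyepiece: Look-alike to be left alone: the larger eyepiece of a stereo microscope, loose, standing on its black eyecup: eyecup 48 mm in diameter and 30 mm tall, tube 30 mm in diameter up to 58 mm. Origin: centre of its underside, z up.
- objective_holder: Holder for the long objective: a fixed grey block 100 (its x) by 72 (its y) by 10 mm high with one small round recess in its middle, 32 mm across, 8 mm deep. Origin: centre of its underside, 3 mm above the bench; recess floor 2 mm, rim 10 mm above the origin. The four blocks lie two by two, in changing places, in a fixed white tray 212 by 156 mm whose walls are 12 mm high.
- eyepiece_holder: Holder for the ordinary eyepiece: a fixed grey block of the same size in the same tray, with one large round recess in its middle, 46 mm across and 8 mm deep. Origin: centre of its underside, 3 mm above the bench; recess centred over it, floor 2 mm and rim 10 mm above the origin, z up.
- mailer_holder: Holder for the slide mailer: a fixed grey block of the same size in the same tray, with one oblong recess in its middle, 91 mm along its x, 41 mm along its y, 8 mm deep. Origin: centre of its underside, 3 mm above the bench; recess centred over it, floor 2 mm and rim 10 mm above the origin, z up.
- cover_glass_holder: Holder for the cover-glass box: a fixed grey block of the same size in the same tray, with one square recess in its middle, 36 by 36 mm, sides along the block's x and y, 8 mm deep. Origin: centre of its underside, 3 mm above the bench; recess floor 2 mm, rim 10 mm above the origin. Other clutter near by is under 85 mm tall and at least 35 mm from what is handled.
Not all that is in view belongs to the job. What is meant by the slide_mailer is not turquoise, and is the larger of those in its own colour.

How it is judged:
At the end, for the whole second after the job is handed in: Long objective, ordinary eyepiece, slide mailer and cover-glass box each rest in their own holder: upright within 0.12 rad, within 10 mm of its centre, within 2.5 mm of the recess floor, released and still. Short objective and stereo eyepiece stand upright within 15 mm of their start (horizontal distance between long_objective and objective_holder below 0.01 m and z of long_objective in the frame of objective_holder below 0.0045 m and angle between each of long_objective, eyepiece, slide_mailer, cover_glass_box, short_objective, wide_eyepiece's own z axis and vertical below 0.12 rad and linear speed of each of long_objective, eyepiece, slide_mailer, cover_glass_box below 0.02 m/s and horizontal distance between eyepiece and eyepiece_holder below 0.01 m and z of eyepiece in the frame of eyepiece_holder below 0.0045 m and horizontal distance between slide_mailer and mailer_holder below 0.01 m and z of slide_mailer in the frame of mailer_holder below 0.0045 m and horizontal distance between cover_glass_box and cover_glass_holder below 0.01 m and z of cover_glass_box in the frame of cover_glass_holder below 0.0045 m and distance of each of short_objective, wide_eyepiece from where it was at the start of the episode below 0.015 m); the robot touches nothing.
It fails at once if a thing to be packed is let go in the air (its foot more than 30 mm above the bench) instead of being set down ((height (world z) of long_objective above 0.03 m and contact force between the fingers and long_objective below 0.01 N) or (height (world z) of eyepiece above 0.03 m and contact force between the fingers and eyepiece below 0.01 N) or (height (world z) of slide_mailer above 0.03 m and contact force between the fingers and slide_mailer below 0.01 N) or (height (world z) of cover_glass_box above 0.03 m and contact force between the fingers and cover_glass_box below 0.01 N)).
It fails at once if the short objective is shifted by more than 15 mm or tipped (distance of short_objective from where it was at the start of the episode above 0.015 m or angle between short_objective's own z axis and vertical above 0.3 rad).
It fails at once if the large stereo eyepiece is shifted by more than 15 mm or tipped (distance of wide_eyepiece from where it was at the start of the episode above 0.015 m or angle between wide_eyepiece's own z axis and vertical above 0.3 rad).
It also fails if it takes over 102 s, if anything falls off the work surface, if the arm or the gripper's body presses on something with over 40 N, if the wrist force passes 120 N, or if a joint passes its speed limit or range.

## Working session

There is one attempt and no reset: what is moved stays moved. The work goes in short steps, Python scripts to look and compute and a tool call to move; the robot and the scene stay as the last step left them, time stands still between calls to the robot, and variables do not carry over. Pictures are saved under pics/ and viewed, and the job is handed in when it is done.

Besides the shell and the picture viewer there is one more tool, called as a command line: name --argument value ..., lists and objects as JSON in quotes. servo_tool: Moves the arm, as the interface text tells. Its arguments: {"type":"object","properties":{"targets":{"type":"string"},"hand":{"type":"number"},"squeeze":{"type":"number"}},"required":["targets"]}

```bash
ls; mkdir -p pics; cat > h.py <<'E'
import numpy as np, cv2, pickle
from cell import telemetry, cams, robot
def px2w(p,u,v,z):
    K=p["K"];k1=p["k1"]
    xd=np.array([(u-K[0][2])/K[0][0],(v-K[1][2])/K[1][1]])
    x=xd.copy()
    for _ in range(30): x=xd/(1+k1*(x@x))
    R=np.array(p["R"]);t=np.array(p["t"])
    d=R.T@np.array([x[0],x[1],1]);c=-R.T@t
    return c+d*(z-c[2])/d[2]
def w2px(p,X):
    c=np.array(p["R"])@np.array(X)+np.array(p["t"]);x=c[:2]/c[2]
    x=x*(1+p["k1"]*(x@x));K=p["K"]
    return np.array([K[0][0]*x[0]+K[0][2],K[1][1]*x[1]+K[1][2]])
def save(img,name): cv2.imwrite("pics/"+name,cv2.cvtColor(img,cv2.COLOR_RGB2BGR))
E
python3 - <<'E'
from h import *
s=telemetry.observe();print(s["time"],s["tool_pos"],s["tool_rot"],s["opening"])
names="long_objective eyepiece slide_mailer cover_glass_box short_objective wide_eyepiece objective_holder eyepiece_holder mailer_holder cover_glass_holder".split()
for c in ["scene","side","wrist"]:
    p=cams.read_camera(c);save(p["color"],c+"0.png")
    R=np.array(p["R"]);print(c,-R.T@np.array(p["t"]),p["K"][0][0],p["k1"])
    pickle.dump(p,open(c+"0.pkl","wb"))
    for n in names:
        for d in cams.cut_out(p,n)[:4]: print(c,n,round(d["score"],2),np.round(d["extent"],0), )
print(telemetry.observe()["time"])
E
```

```text
pics
0.0 [5.24599168e-01 7.42545165e-05 2.40023163e-01] [-3.14001146e+00 -2.32463338e-04  1.57079487e+00] 0.09175211168930761
scene [ 1.2766236  -0.38310146  0.7448696 ] 403.77929681345853 -0.04148662111809445
scene eyepiece 0.59 [110. 245.  12.  27.]
scene slide_mailer 0.68 [157. 219.  34.  15.]
scene slide_mailer 0.61 [174. 180.  11.  22.]
scene slide_mailer 0.53 [142. 199.  16.  14.]
scene short_objective 0.49 [304. 167.   6.  10.]
scene wide_eyepiece 0.86 [160. 252.  17.  27.]
scene objective_holder 0.8 [229. 197.  24.  22.]
scene eyepiece_holder 0.56 [261. 219.  36.  29.]
scene mailer_holder 0.91 [257. 194.  32.  22.]
scene cover_glass_holder 0.61 [236. 223.  32.  30.]
side [0.26173557 0.49857911 0.66524103] 346.8092206523382 -0.05699554541380832
side long_objective 0.75 [175. 338.  14.  15.]
side eyepiece 0.48 [310. 108.   9.  14.]
side slide_mailer 0.75 [340. 176.  34.  23.]
side slide_mailer 0.72 [307. 141.  26.  22.]
side slide_mailer 0.58 [340. 151.  17.   8.]
side slide_mailer 0.26 [225. 187.  43.  34.]
side cover_glass_box 0.79 [139. 269.  20.  20.]
side short_objective 0.44 [227. 283.  10.  14.]
side wide_eyepiece 0.29 [174. 341.  17.  21.]
side objective_holder 0.68 [271. 189.  45.  38.]
side eyepiece_holder 0.74 [223. 186.  43.  35.]
side mailer_holder 0.65 [271. 189.  45.  35.]
side mailer_holder 0.63 [249. 208.  47.  40.]
side mailer_holder 0.54 [225. 186.  48.  33.]
side cover_glass_holder 0.84 [244. 168.  44.  32.]
wrist [0.5262146  0.08162804 0.38409665] 323.78018446644717 -0.04177100525678401
wrist slide_mailer 0.97 [204. 327.  32.  45.]
wrist slide_mailer 0.57 [145. 330.  25.  20.]
wrist wide_eyepiece 0.72 [302. 328.  26.  13.]
wrist wide_eyepiece 0.61 [210. 183.  90.  82.]
wrist objective_holder 0.91 [210. 184.  95.  79.]
wrist eyepiece_holder 0.63 [309. 153.  97.  79.]
wrist mailer_holder 0.65 [228. 125. 100.  88.]
wrist cover_glass_holder 0.7 [288. 210.  94.  76.]
1.65
```

View pictures.

```bash
python3 - <<'E'
import cv2
for c in ["scene","side","wrist"]:
    i=cv2.imread(f"pics/{c}0.png")
    cv2.imwrite(f"pics/{c}0b.png",cv2.resize(i,(800,600),interpolation=cv2.INTER_CUBIC))
i=cv2.imread("pics/scene0.png")[130:290,60:330]
cv2.imwrite("pics/scene0c.png",cv2.resize(i,(800,474),interpolation=cv2.INTER_CUBIC))
i=cv2.imread("pics/side0.png")[80:370,110:390]
cv2.imwrite("pics/side0c.png",cv2.resize(i,(579,600),interpolation=cv2.INTER_CUBIC))
E
```

```text
(no output)
```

View pics/scene0b.png

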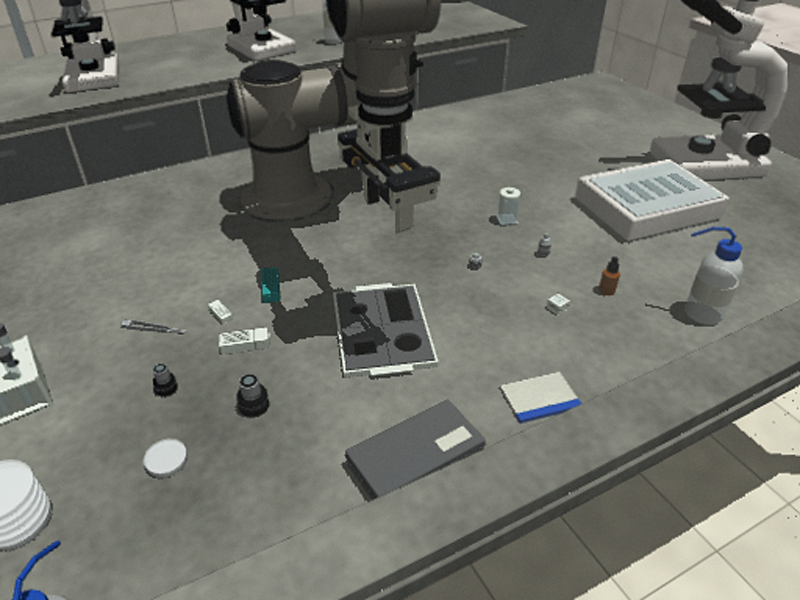

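View pics/side0b.png

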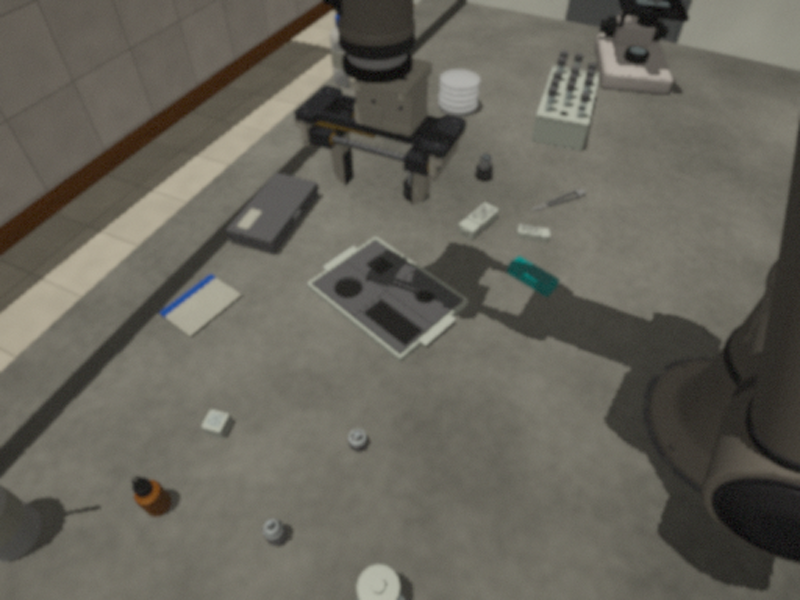

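View pics/wrist0b.png

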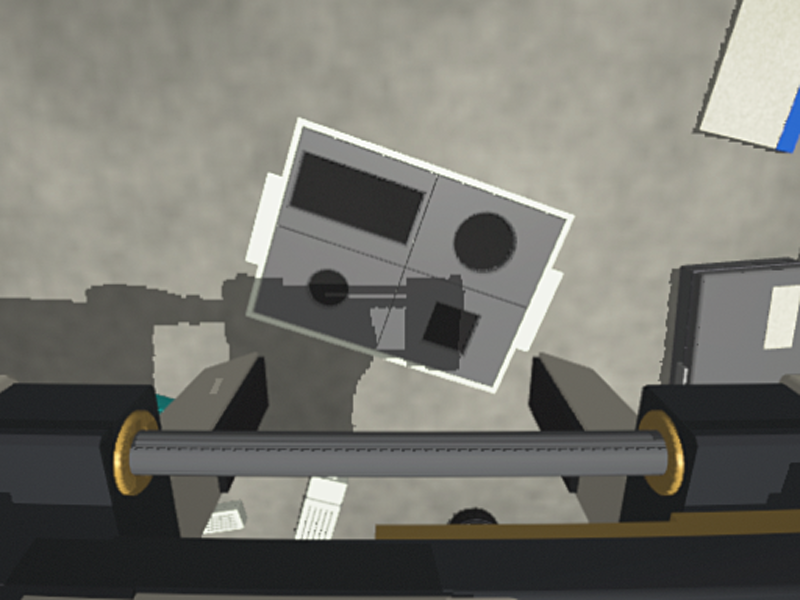

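View pics/scene0c.png

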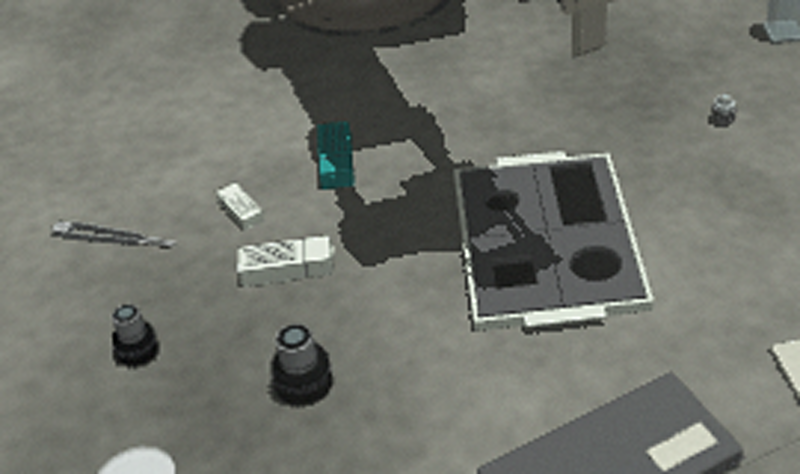

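View pics/side0c.png

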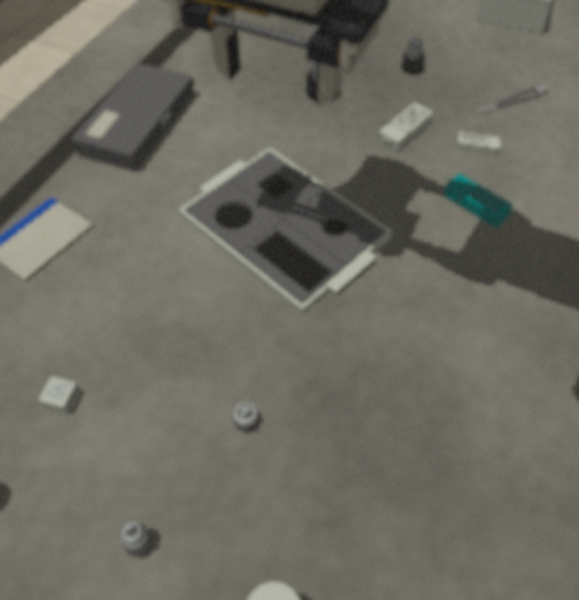

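```bash
python3 - <<'E'
from h import *
s=pickle.load(open("scene0.pkl","rb"));d=pickle.load(open("side0.pkl","rb"));w=pickle.load(open("wrist0.pkl","rb"))
f=.64
for n,(u,v),z in [("eyep top",(161,369),.048),("wide top",(249,381),.058),("mailer top",(244,336),.022),("small mailer",(220,308),.012),("short top",(475,255),.03),("long top",(545,237),.05),("cgb",(559,300),.022),
  ("mrec",(399,305),.013),("erec",(407,342),.013),("orec",(358,309),.013),("crec",(363,348),.013)]:
    print("scene",n,px2w(s,u*f,v*f,z).round(3))
for n,(u,v),z in [("eyep top",(485,158),.048),("mailer",(479,216),.022),("small",(534,231),.01),("short top",(357,433),.03),("long top",(272,522),.05),("cgb",(215,419),.022)]:
    print("side",n,px2w(d,u*f,v*f,z).round(3))
for n,(u,v),z in [("mrec",(357,198),.013),("erec",(485,241),.013),("orec",(328,288),.013),("crec",(452,327),.013)]:
    print("wrist",n,px2w(w,u*f,v*f,z).round(4))
print(np.array(w["R"]).round(3))
# sizes
print(np.linalg.norm(px2w(s,219*f,347*f,.011)-px2w(s,270*f,338*f,.011)))
print(np.linalg.norm(px2w(s,209*f,304*f,.011)-px2w(s,231*f,317*f,.011)))
E
```

```text
scene eyep top [ 0.498 -0.386  0.048]
scene wide top [ 0.597 -0.273  0.058]
scene mailer top [ 0.456 -0.242  0.022]
scene small mailer [ 0.351 -0.256  0.012]
scene short top [0.452 0.229 0.03 ]
scene long top [0.489 0.369 0.05 ]
scene cgb [0.633 0.291 0.022]
scene mrec [0.499 0.035 0.013]
scene erec [ 0.592 -0.     0.013]
scene orec [ 0.473 -0.036  0.013]
scene crec [ 0.57  -0.072  0.013]
side eyep top [ 0.492 -0.381  0.048]
side mailer [ 0.452 -0.242  0.022]
side small [ 0.352 -0.26   0.01 ]
side short top [0.448 0.232 0.03 ]
side long top [0.476 0.377 0.05 ]
side cgb [0.629 0.292 0.022]
wrist mrec [0.4966 0.0356 0.013 ]
wrist erec [0.5914 0.0037 0.013 ]
wrist orec [ 0.4726 -0.033   0.013 ]
wrist crec [ 0.569  -0.0651  0.013 ]
[[ 1.    -0.     0.   ]
 [-0.    -0.953  0.303]
 [ 0.    -0.303 -0.953]]
0.08662484858342429
0.060737662647700225
```

servo_tool --targets "-55 -6 0 0;-55 -6 0 0;-55 -6 0 0;-55 -6 0 0;-55 -6 0 0;-55 -6 0 0;0 0 0 0" --hand 1 --squeeze 15

```text
time: 2.52
tool_pos: [0.4891, -0.3395, 0.2405]
tool_rot: [3.139, 0.0, 1.575]
contact_force: [-0.8, 0.5, 0.1]
opening: 0.0915
```

```bash
python3 - <<'E'
from h import *
s=telemetry.observe();print(s["time"],s["tool_pos"],s["tool_rot"])
p=cams.read_camera("wrist");pickle.dump(p,open("w1.pkl","wb"))
save(p["color"],"w1.png");save(cv2.resize(p["color"],(800,600),interpolation=cv2.INTER_CUBIC),"w1b.png")
E
```

```text
2.525 [ 0.48911857 -0.33947372  0.24048549] [3.13935463e+00 4.08744389e-04 1.57451667e+00]
```

View pics/w1b.png

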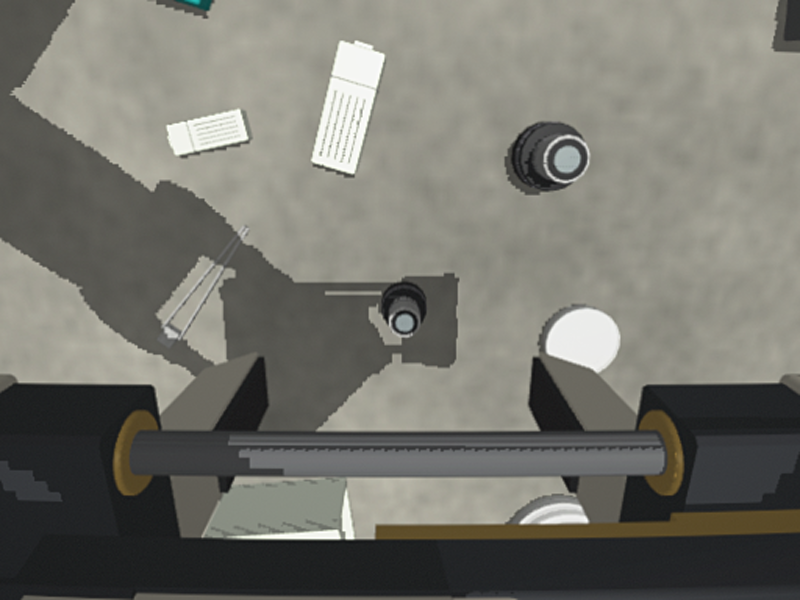

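```bash
python3 - <<'E'
from h import *
p=pickle.load(open("w1.pkl","rb"));f=.64
g=p["color"].min(2)
m=(g>150).astype(np.uint8)
n,l,st,c=cv2.connectedComponentsWithStats(m)
for i in range(1,n):
    if st[i,4]>200:
        pts=np.argwhere(l==i)[:,::-1].astype(float)
        W=np.array([px2w(p,u,v,.022)[:2] for u,v in pts]).astype(np.float32)
        r=cv2.minAreaRect(W*1000);b=cv2.boxPoints(r)
        print(c[i],st[i,4],r,px2w(p,*c[i],.022).round(4)); print(np.round(b,1).tolist())
print("eyepiece",px2w(p,404*f,322*f,.048), "edges",px2w(p,390*f,322*f,.048),px2w(p,418*f,322*f,.048))
print("cup",px2w(p,381*f,300*f,.024),px2w(p,427*f,300*f,.024))
print("wide",px2w(p,567*f,159*f,.058))
im=p["color"]
a=cv2.resize(im[15:120,95:255],(800,525),interpolation=cv2.INTER_CUBIC);save(a,"w1m.png")
a=cv2.resize(im[165:235,210:310],(800,560),interpolation=cv2.INTER_CUBIC);save(a,"w1e.png")
E
```

```text
[59.39910314  9.60089686] 223 ((291.5430603027344, -184.5070343017578), (21.41649627685547, 13.584758758544922), 81.25733184814453) [ 0.2906 -0.1832  0.022 ]
[[283.20001220703125, -194.10000610351562], [296.6000061035156, -196.10000610351562], [299.8999938964844, -175.0], [286.5, -172.89999389648438]]
[70.80278019 79.05849986] 3453 ((298.1939392089844, -254.76100158691406), (61.38154983520508, 140.81753540039062), 47.61399841308594) [ 0.2925 -0.2516  0.022 ]
[[225.5, -230.0], [329.5, -324.8999938964844], [370.8999938964844, -279.6000061035156], [266.8999938964844, -184.60000610351562]]
[148.88413197  64.99135899] 2546 ((375.1411437988281, -230.96575927734375), (91.79228210449219, 83.27645111083984), 84.00576782226562) [ 0.3788 -0.2381  0.022 ]
[[328.8999938964844, -272.29998779296875], [411.79998779296875, -281.0], [421.29998779296875, -189.6999969482422], [338.5, -181.0]]
[486.34347826  24.59565217] 230 ((732.9630126953125, -194.44093322753906), (14.127501487731934, 23.930015563964844), 53.83285903930664) [ 0.7321 -0.1944  0.022 ]
[[719.0999755859375, -193.10000610351562], [738.5, -
[... 3423 characters left out ...]
 -587.0999755859375], [661.2999877929688, -587.9000244140625], [661.5999755859375, -567.2999877929688], [600.9000244140625, -566.5]]
[189.10989011 342.3040293 ] 273 ((389.02630615234375, -600.692626953125), (100.4456787109375, 8.913039207458496), 0.7575173377990723) [ 0.4    -0.6019  0.022 ]
[[338.70001220703125, -596.9000244140625], [338.8999938964844, -605.7999877929688], [439.29998779296875, -604.5], [439.20001220703125, -595.5999755859375]]
eyepiece [ 0.49535356 -0.38690106  0.048     ] edges [ 0.48541337 -0.38692986  0.048     ] [ 0.50529587 -0.38687369  0.048     ]
cup [ 0.47837358 -0.37852811  0.024     ] [ 0.51288198 -0.37842532  0.024     ]
wide [ 0.59683278 -0.27335577  0.058     ]
```

View pics/w1m.png

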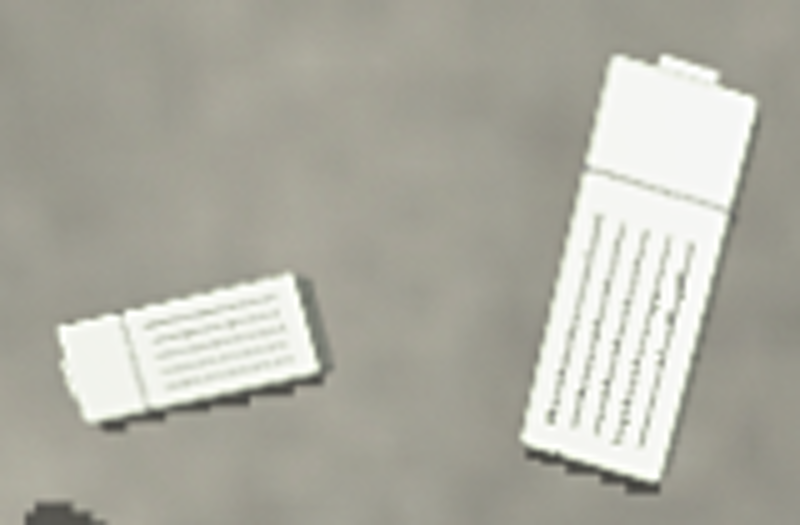

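View pics/w1e.png

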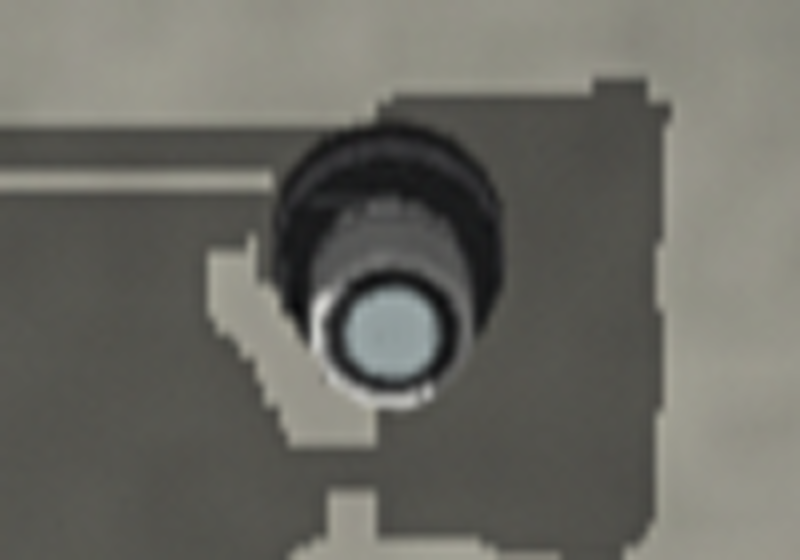

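servo_tool --targets "-24 3 0 0;-23.5 3.4 40 0;0 0 50 0;0 0 50 0;0 0 30 0;0 0 0 0"

```text
time: 3.32
tool_pos: [0.5009, -0.3774, 0.0683]
tool_rot: [3.136, -0.001, 1.584]
contact_force: [0.8, -1.0, 0.5]
opening: 0.092
```

servo_tool --targets "-9.6 -5.4 0 0.013;0 0 0 0;0 0 0 0"

```text
time: 3.7
tool_pos: [0.4975, -0.3881, 0.073]
tool_rot: [3.131, 0.003, 1.572]
contact_force: [-0.4, 0.0, -0.4]
opening: 0.0921
```

servo_tool --targets "1.1 -2 16 0;0 0 16 0"

```text
time: 3.95
tool_pos: [0.4966, -0.3879, 0.0415]
tool_rot: [3.128, 0.006, 1.572]
contact_force: [-0.0, -0.3, -0.7]
opening: 0.0919
```

```bash
python3 - <<'E'
from h import *
s=telemetry.observe();print(s["time"],s["tool_pos"],s["tool_rot"])
p=cams.read_camera("wrist");pickle.dump(p,open("w2.pkl","wb"))
save(p["color"],"w2.png")
print(w2px(p,s["tool_pos"]))
E
```

```text
3.95 [ 0.49656761 -0.38791934  0.04153858] [3.12829163 0.0063747  1.57175099]
[252.15119371 255.77580106]
```

View pics/w2.png

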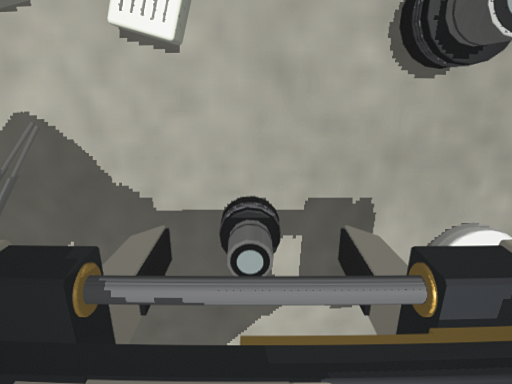

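servo_tool --targets "0 0 0 0;0 0 0 0;0 0 0 0;0 0 0 0;0 0 0 0" --hand 0 --squeeze 20

```text
time: 4.62
tool_pos: [0.4957, -0.387, 0.0384]
tool_rot: [3.131, 0.003, 1.572]
contact_force: [-0.2, -0.5, -0.8]
opening: 0.0468
```

servo_tool --targets "0 0 -2 0;0 0 0 0;0 0 0 0;0 0 0 0"

```text
time: 5.12
tool_pos: [0.4957, -0.387, 0.0408]
tool_rot: [3.131, 0.003, 1.572]
contact_force: [-0.7, -0.4, 0.1]
opening: 0.0226
```

servo_tool --targets "0 0 -30 0;0 0 -55 0;0 0 -55 0;30 6 -30 0;58 10 0 0;58 10 0 0;58 10 0 0;58 10 0 0;58 10 0 0;27 5 0 0;0 0 0 0"

```text
time: 6.5
tool_pos: [0.5561, -0.0294, 0.2151]
tool_rot: [3.13, 0.001, 1.569]
contact_force: [-0.1, -1.1, -1.0]
opening: 0.0226
```

```bash
python3 - <<'E'
from h import *
s=telemetry.observe();print(s["time"],s["tool_pos"],s["tool_rot"])
p=cams.read_camera("wrist");pickle.dump(p,open("w3.pkl","wb"))
save(p["color"],"w3.png");save(cv2.resize(p["color"],(800,600),interpolation=cv2.INTER_CUBIC),"w3b.png")
E
```

```text
6.5 [ 0.55610996 -0.02936513  0.21510104] [3.13027079e+00 1.32897675e-03 1.56938337e+00]
```

View pics/w3b.png

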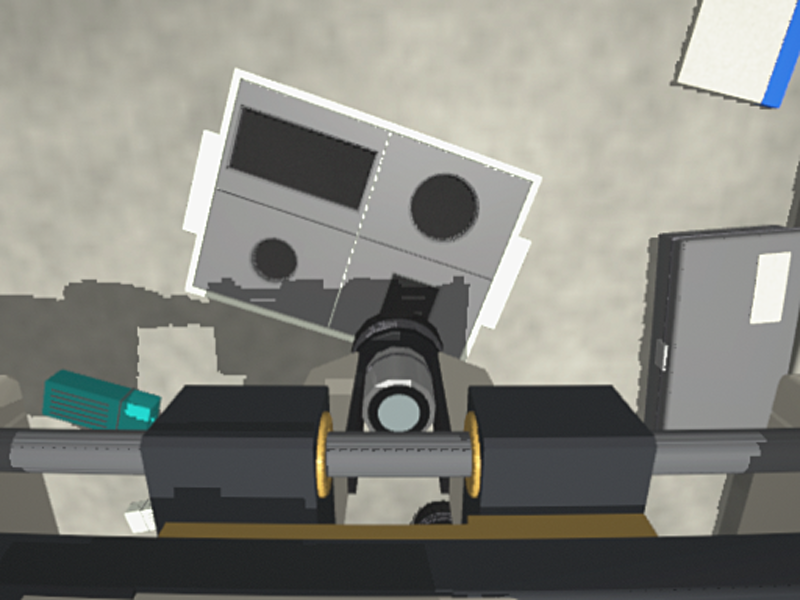

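```bash
python3 - <<'E'
from h import *
for fn,seeds in [("w3.pkl",{"m":(305,157),"e":(444,207),"o":(274,260)}),("wrist0.pkl",{"m":(357,198),"e":(485,241),"o":(322,280),"c":(452,327)})]:
    p=pickle.load(open(fn,"rb"));g=cv2.cvtColor(p["color"],cv2.COLOR_RGB2GRAY)
    for k,(u,v) in seeds.items():
        u=int(u*.64);v=int(v*.64)
        for th in ((75,) if fn=="w3.pkl" else (40,75)):
            n,l=cv2.connectedComponents((g<th).astype(np.uint8),connectivity=4)
            if l[v,u]==0: print(k,th,g[v,u]);continue
            pts=np.argwhere(l==l[v,u])[:,::-1]
            W=np.array([px2w(p,a,b,.013)[:2] for a,b in pts])*1000
            r=cv2.minAreaRect(W.astype(np.float32))
            print(fn,k,th,len(pts),np.round(r[0],1),np.round(r[1],1),round(r[2],1),"mean",W.mean(0).round(1))
E
```

```text
w3.pkl m 75 3415 [496.1  35.3] [39.9 89.9] 71.2 mean [495.7  35.5]
w3.pkl e 75 1332 [590.4   2.5] [43.2 42.9] 46.3 mean [590.5   3.4]
w3.pkl o 75 539 [473.2 -32.9] [28.2 28.9] 89.7 mean [473.1 -32.7]
m 40 46
wrist0.pkl m 75 2811 [496.   35.4] [40.5 90.5] 71.2 mean [495.4  35.8]
e 40 48
wrist0.pkl e 75 1125 [590.7   2.7] [44.  43.7] 46.3 mean [590.6   3.3]
o 40 48
wrist0.pkl o 75 4764 [506.3 -41.6] [ 78.5 168.2] 71.1 mean [511.1 -53.7]
wrist0.pkl c 40 496 [564.3 -63.9] [32.2 28.9] 71.7 mean [562.2 -64.1]
wrist0.pkl c 75 4764 [506.3 -41.6] [ 78.5 168.2] 71.1 mean [511.1 -53.7]
```

servo_tool --targets "32 34 0 0;0 0 45 0;0 0 45 0;0 0 40 0;0 0 0 0;0 0 0 0"

```text
time: 7.3
tool_pos: [0.5944, -0.0071, 0.0843]
tool_rot: [3.126, 0.005, 1.56]
contact_force: [0.3, 0.2, 0.0]
opening: 0.0227
```

servo_tool --targets "10 -3.8 0 0;0 0 10 0;0 0 0 0"

```text
time: 7.68
tool_pos: [0.5926, 0.003, 0.0777]
tool_rot: [3.119, 0.005, 1.559]
contact_force: [0.6, 0.4, -1.9]
opening: 0.0224
```

```bash
python3 - <<'E'
from h import *
s=telemetry.observe();print(s["time"],s["tool_pos"],s["tool_rot"])
p=cams.read_camera("wrist");save(cv2.resize(p["color"],(800,600),interpolation=cv2.INTER_CUBIC),"w4b.png")
E
```

```text
7.675 [0.59256137 0.00296826 0.07766114] [3.11913573 0.00539789 1.5592158 ]
```

View pics/w4b.png

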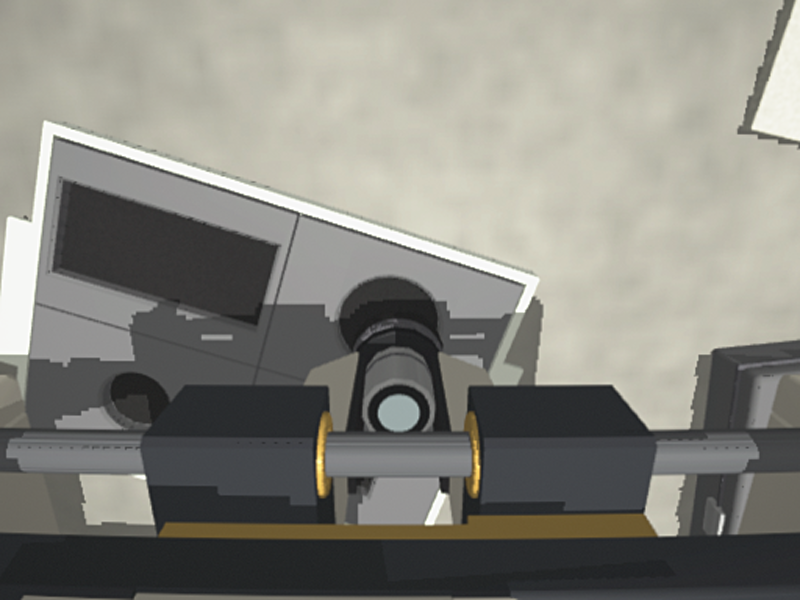

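servo_tool --targets "0 -2 14 0;0 0 10 0;0 0 0 0"

```text
time: 8.1
tool_pos: [0.5913, 0.0028, 0.0523]
tool_rot: [3.118, 0.005, 1.559]
contact_force: [-0.0, -0.3, -0.8]
opening: 0.0226
```

servo_tool --targets "0 0 3 0;0 0 2 0;0 0 1 0;0 0 0 0"

```text
time: 8.6
tool_pos: [0.5918, 0.0027, 0.046]
tool_rot: [3.118, 0.006, 1.559]
contact_force: [-0.3, -0.7, 0.1]
opening: 0.0226
```

servo_tool --targets "0 0 1 0;0 0 0.5 0;0 0 0 0"

```text
time: 8.98
tool_pos: [0.592, 0.0026, 0.0459]
tool_rot: [3.117, 0.006, 1.559]
contact_force: [-1.2, 0.0, -0.7]
opening: 0.0223
```

servo_tool --targets "0 0 1 0;0 0 1.5 0;0 0 0 0"

```text
time: 9.35
tool_pos: [0.5924, 0.0026, 0.046]
tool_rot: [3.115, 0.006, 1.56]
contact_force: [0.1, 0.6, -0.6]
opening: 0.0223
```

servo_tool --targets "0 0 0 0;0 0 0 0;0 0 0 0;0 0 0 0;0 0 0 0;0 0 -25 0;0 0 -40 0" --hand 0.7

```text
time: 10.22
tool_pos: [0.589, 0.0031, 0.1081]
tool_rot: [3.122, 0.005, 1.559]
contact_force: [0.3, -0.2, 0.9]
opening: 0.064
```

```bash
python3 - <<'E'
from h import *
s=telemetry.observe();print(s["time"],s["tool_pos"],s["tool_rot"])
p=cams.read_camera("wrist");save(cv2.resize(p["color"],(800,600),interpolation=cv2.INTER_CUBIC),"w5b.png")
E
```

```text
10.225 [0.5889835  0.00310501 0.10811298] [3.12245838 0.00525407 1.55930601]
```

View pics/w5b.png

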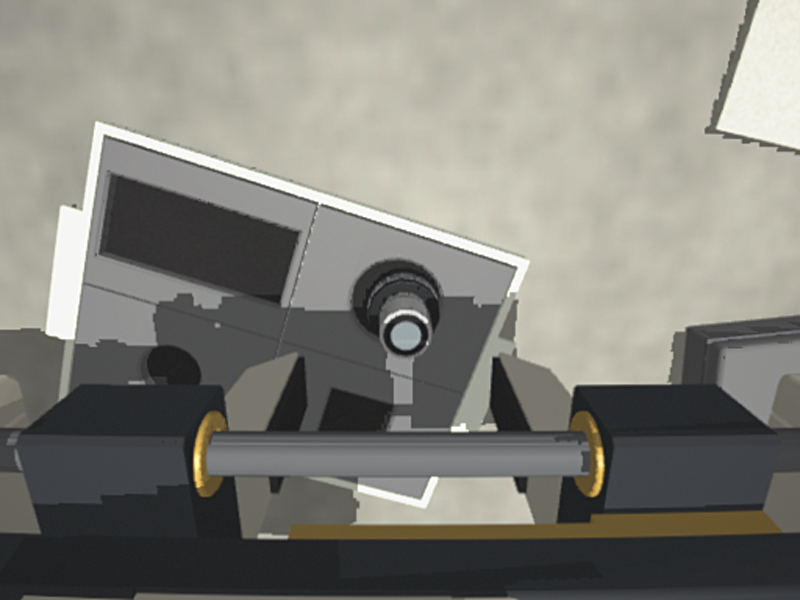

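servo_tool --targets "0 0 -50 0;0 0 -45 0;-49 -27 0 0;-49 -27 0 0;-49 -27 0 0;-49 -27 0 0;-49 -27 0 0;0 0 0 0.133;0 0 0 0.133;0 0 0 0" --hand 0.65

```text
time: 11.52
tool_pos: [0.4486, -0.2486, 0.212]
tool_rot: [3.103, 0.0, 1.288]
contact_force: [0.3, 0.4, 0.1]
opening: 0.0599
```

```bash
python3 - <<'E'
from h import *
s=telemetry.observe();print(s["time"],s["tool_pos"],s["tool_rot"])
p=cams.read_camera("wrist");pickle.dump(p,open("w6.pkl","wb"));save(cv2.resize(p["color"],(800,600),interpolation=cv2.INTER_CUBIC),"w6b.png")
E
```

```text
11.525 [ 0.44859734 -0.24855047  0.21200189] [3.10267874e+00 3.63557079e-05 1.28770180e+00]
```

View pics/w6b.png

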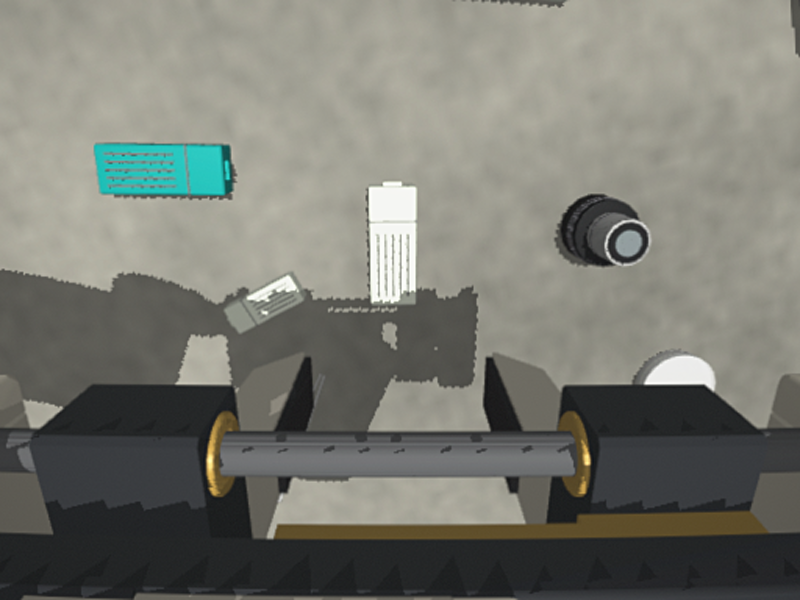

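```bash
cat >> h.py <<'E'
def totool(s,P):
    from scipy.spatial.transform import Rotation as Ro
    R=Ro.from_euler('xyz',s["tool_rot"]).as_matrix()
    return R.T@(np.array(P)-np.array(s["tool_pos"]))*1000, R
E
python3 - <<'E'
from h import *
s=telemetry.observe()
p=pickle.load(open("w6.pkl","rb"));f=.64
c=[px2w(p,u*f,v*f,.022) for u,v in [(369,187),(416,187),(415,304),(371,303)]]
print(np.round(c,4)); C=np.mean(c,0);print(C)
print([np.linalg.norm(c[i]-c[(i+1)%4]) for i in range(4)])
a=(c[0]+c[1])/2-(c[2]+c[3])/2;print("axis deg",np.degrees(np.arctan2(a[1],a[0])))
print("wide",px2w(p,628*f,243*f,.058))
for z in (.06,.0235):
    C[2]=z
    d,R=totool(s,C);print(z,d);print(R.round(4))
E
```

```text
[[ 0.4524 -0.1999  0.022 ]
 [ 0.4817 -0.2086  0.022 ]
 [ 0.4594 -0.2859  0.022 ]
 [ 0.4303 -0.2763  0.022 ]]
[ 0.45594782 -0.24267553  0.022     ]
[np.float64(0.030548207460385127), np.float64(0.08049456410190824), np.float64(0.030677559355613157), np.float64(0.07948099186268942)]
axis deg 73.85424085825609
wide [ 0.59658667 -0.27349104  0.058     ]
0.06 [  7.52479932  -0.50911323 152.10077605]
[[ 2.777e-01  9.599e-01  3.730e-02]
 [ 9.607e-01 -2.775e-01 -1.090e-02]
 [-1.000e-04  3.890e-02 -9.992e-01]]
0.0235 [  7.52824712  -1.92785729 188.57319239]
[[ 2.777e-01  9.599e-01  3.730e-02]
 [ 9.607e-01 -2.775e-01 -1.090e-02]
 [-1.000e-04  3.890e-02 -9.992e-01]]
```

servo_tool --targets "7.5 -0.5 20 0;0 0 45 0;0 0 45 0;0 0 40 0;0 0 0 0;0 0 0 0"

```text
time: 12.32
tool_pos: [0.4593, -0.2423, 0.061]
tool_rot: [3.096, 0.003, 1.308]
contact_force: [-0.2, -0.7, 0.6]
opening: 0.0596
```

```bash
python3 - <<'E'
from h import *
s=telemetry.observe();print(s["tool_pos"],s["tool_rot"])
d,R=totool(s,(.4559,-.2425,.0235));print(d)
E
```

```text
[ 0.45930146 -0.2423185   0.0609666 ] [3.09636399e+00 3.08783885e-03 1.30812895e+00]
[-0.94279486 -4.92847995 37.28498787]
```

servo_tool --targets "-1 -5 0 0.018;0 0 15 0;0 0 12 0;0 0 0 0"

```text
time: 12.82
tool_pos: [0.4568, -0.2435, 0.0356]
tool_rot: [3.09, 0.005, 1.29]
contact_force: [-0.4, 0.5, -0.4]
opening: 0.0595
```

```bash
python3 - <<'E'
from h import *
s=telemetry.observe();print(s["tool_pos"],s["tool_rot"])
d,R=totool(s,(.4559,-.2425,.0235));print(d)
E
```

```text
[ 0.45677617 -0.24354796  0.03561967] [3.09014905 0.00464038 1.29017996]
[ 0.82054523 -1.75364947 12.04175283]
```

servo_tool --targets "1 -1.5 12 0;0 0 0 0"

```text
time: 13.08
tool_pos: [0.4561, -0.2423, 0.0225]
tool_rot: [3.091, 0.004, 1.29]
contact_force: [-0.3, -0.2, 0.6]
opening: 0.0597
```

```bash
python3 - <<'E'
from h import *
s=telemetry.observe();print(s["tool_pos"],s["tool_rot"])
d,R=totool(s,(.4559,-.2425,.0235));print(d)
p=cams.read_camera("wrist");pickle.dump(p,open("w7.pkl","wb"));save(cv2.resize(p["color"],(800,600),interpolation=cv2.INTER_CUBIC),"w7b.png")
E
```

```text
[ 0.45607441 -0.24229176  0.02250378] [3.0905962  0.00446881 1.29018051]
[-0.25284873 -0.05904676 -0.99940705]
```

View pics/w7b.png

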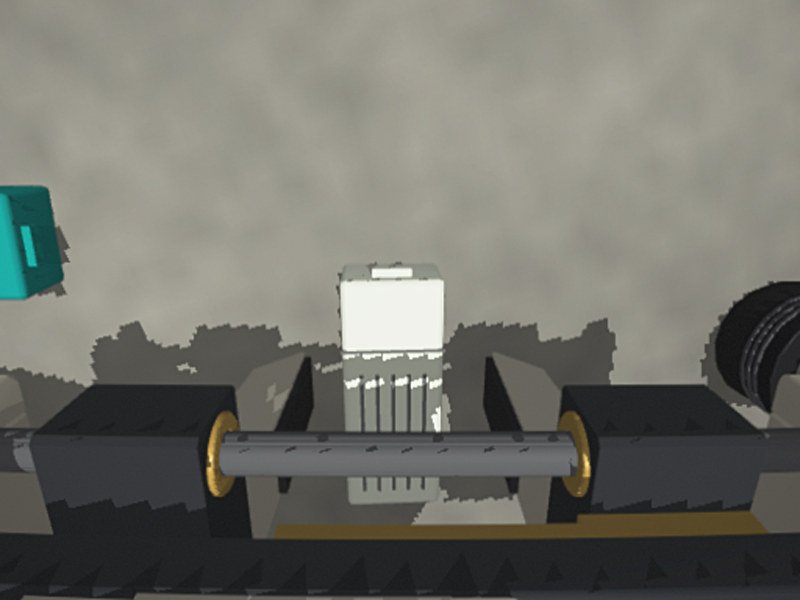

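servo_tool --targets "0 0 -1 0;0 0 0 0;0 0 0 0;0 0 0 0;0 0 0 0" --hand 0 --squeeze 20

```text
time: 13.75
tool_pos: [0.4569, -0.2429, 0.0248]
tool_rot: [3.088, 0.005, 1.29]
contact_force: [0.3, 0.6, -0.9]
opening: 0.0319
```

servo_tool --targets "0 0 -30 0;0 0 -50 0;0 0 -50 0;20 -3 -40 0;52 -7 0 0;52 -7 0 0;52 -7 0 0;52 -7 0 0;50 -8 0 0;0 0 0 -0.169;0 0 0 -0.169;0 0 0 -0.169;0 0 0 -0.169;0 0 0 -0.169;0 0 0 -0.169;0 0 0 -0.169;0 0 0 -0.169;0 0 0 -0.169;0 0 0 0"

```text
time: 16.12
tool_pos: [0.4876, 0.0481, 0.1965]
tool_rot: [-3.137, 0.054, 2.859]
contact_force: [-0.1, -0.5, -0.6]
opening: 0.0319
```

```bash
python3 - <<'E'
from h import *
s=telemetry.observe();print(s["tool_pos"],s["tool_rot"],s["qpos"])
d,R=totool(s,(.496,.0353,.06));print(d);print(R.round(3))
p=cams.read_camera("wrist");pickle.dump(p,open("w8.pkl","wb"));save(cv2.resize(p["color"],(800,600),interpolation=cv2.INTER_CUBIC),"w8b.png")
E
```

```text
[0.48763594 0.04812369 0.19653027] [-3.13741497  0.0541303   2.85894987] [-0.04773072  0.29565514  1.72510941 -0.01899673  1.06922896 -1.32706715]
[ -4.20482824  -9.40991943 136.99887153]
[[-0.959  0.279  0.051]
 [ 0.278  0.96  -0.019]
 [-0.054 -0.004 -0.999]]
```

View pics/w8b.png

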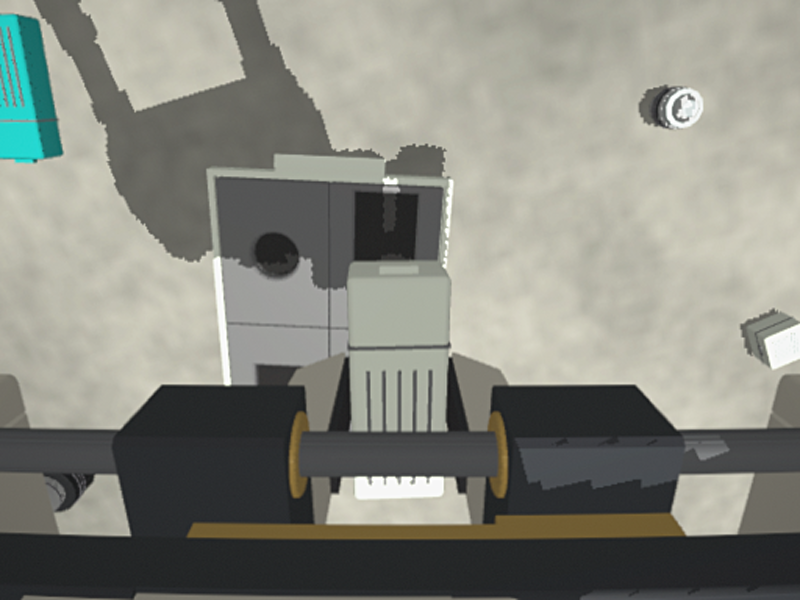

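servo_tool --targets "-4 -9 30 0.046;0 0 40 0;0 0 40 0;0 0 15 0;0 0 0 0"

```text
time: 16.8
tool_pos: [0.4968, 0.0356, 0.0695]
tool_rot: [3.141, 0.058, 2.791]
contact_force: [-0.4, -0.4, -0.2]
opening: 0.0321
```

```bash
python3 - <<'E'
from h import *
s=telemetry.observe();print(s["tool_pos"],s["tool_rot"])
d,R=totool(s,(.496,.0353,.0298));print(d);print(R.round(3))
p=cams.read_camera("wrist");pickle.dump(p,open("w9.pkl","wb"));save(cv2.resize(p["color"],(800,600),interpolation=cv2.INTER_CUBIC),"w9b.png")
E
```

```text
[0.49679468 0.03559653 0.0695137 ] [3.14093166 0.05757262 2.79131036]
[ 2.92875343 -0.57740494 39.6104313 ]
[[-0.938  0.343  0.054]
 [ 0.343  0.939 -0.019]
 [-0.058  0.001 -0.998]]
```

View pics/w9b.png

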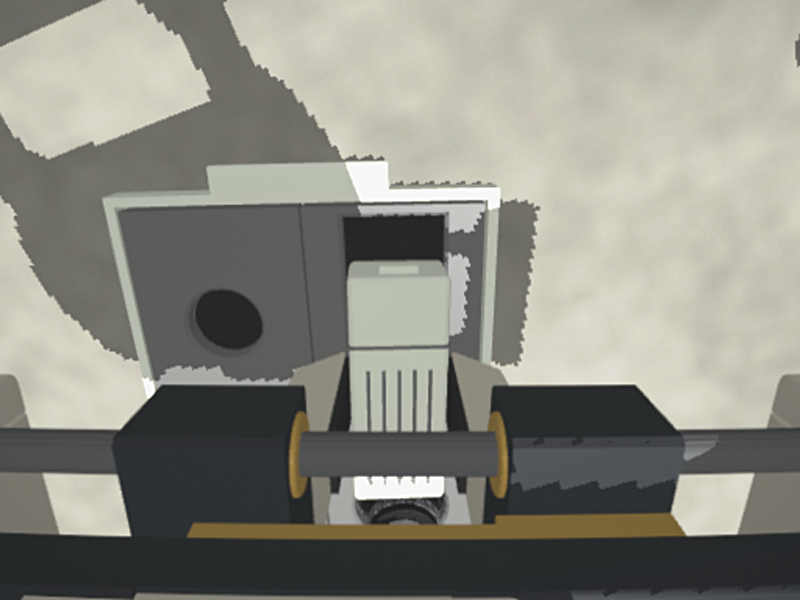

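servo_tool --targets "1.5 -0.5 8 -0.02;1 0 8 0;0 0 8 0;0 0 0 0"

```text
time: 17.35
tool_pos: [0.4971, 0.0355, 0.0466]
tool_rot: [3.141, 0.063, 2.811]
contact_force: [-0.2, -0.6, -0.3]
opening: 0.0321
```

```bash
python3 - <<'E'
from h import *
s=telemetry.observe();print(s["tool_pos"],s["tool_rot"])
d,R=totool(s,(.496,.0353,.0298));print(d)
p=cams.read_camera("wrist");pickle.dump(p,open("w10.pkl","wb"));save(cv2.resize(p["color"],(800,600),interpolation=cv2.INTER_CUBIC),"w10b.png")
E
```

```text
[0.49710568 0.0355152  0.04655598] [3.14075189 0.06256932 2.81121121]
[ 2.02188674 -0.57625557 16.66168564]
```

View pics/w10b.png

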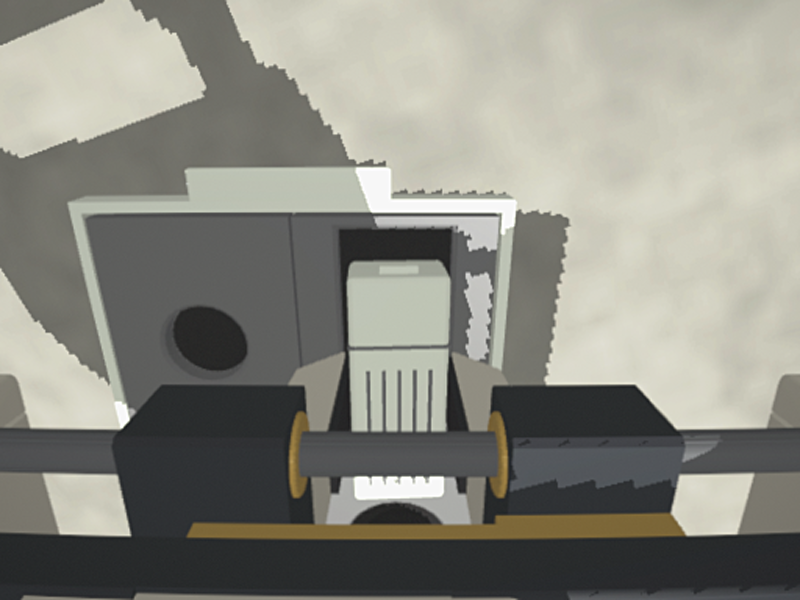

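servo_tool --targets "2 0 6 0;0 0 5 0;0 0 0 0"

```text
time: 17.77
tool_pos: [0.4963, 0.036, 0.0353]
tool_rot: [3.14, 0.064, 2.811]
contact_force: [-0.1, -0.3, -0.5]
opening: 0.0317
```

```bash
python3 - <<'E'
from h import *
s=telemetry.observe();print(s["tool_pos"],s["tool_rot"],s["contact_force"])
d,R=totool(s,(.496,.0353,.0298));print(d)
E
```

```text
[0.4962665  0.03595211 0.03528239] [3.14042809 0.06377965 2.8111293 ] [-0.07678463 -0.33147232 -0.49544104]
[ 0.38982239 -0.70967037  5.46784086]
```

servo_tool --targets "0 -0.5 2 0;0 0 1.5 0;0 0 0 0"

```text
time: 18.15
tool_pos: [0.4967, 0.0353, 0.0319]
tool_rot: [3.14, 0.065, 2.811]
contact_force: [-0.6, -0.9, 2.3]
opening: 0.0318
```

servo_tool --targets "0 0 1.5 0;0 0 1 0;0 0 0 0"

```text
time: 18.52
tool_pos: [0.4973, 0.035, 0.03]
tool_rot: [3.14, 0.066, 2.811]
contact_force: [-0.9, -0.8, 2.5]
opening: 0.032
```

servo_tool --targets "0 0 0 0;0 0 0 0;0 0 0 0;0 0 0 0;0 0 -20 0;0 0 -40 0;-20 0 -40 0;0 0 0 0" --hand 0.6

```text
time: 19.52
tool_pos: [0.5095, 0.0308, 0.1326]
tool_rot: [3.141, 0.063, 2.811]
contact_force: [-0.5, 0.1, 0.1]
opening: 0.0551
```

```bash
python3 - <<'E'
from h import *
s=telemetry.observe();print(s["tool_pos"],s["tool_rot"],s["contact_force"])
p=cams.read_camera("wrist");pickle.dump(p,open("w11.pkl","wb"));save(cv2.resize(p["color"],(800,600),interpolation=cv2.INTER_CUBIC),"w11b.png")
E
```

```text
[0.50950968 0.03080139 0.13262192] [3.14056348 0.0630863  2.81131459] [-0.46634067  0.11300192  0.14550249]
```

View pics/w11b.png

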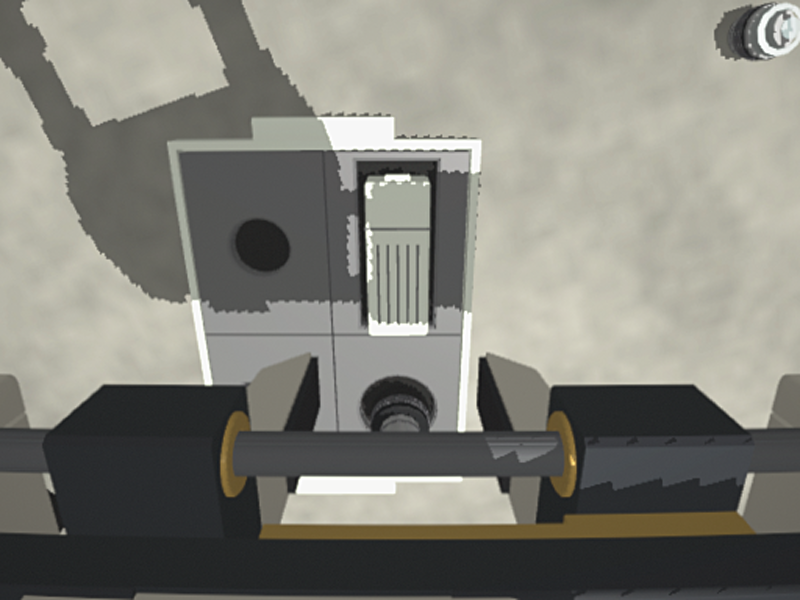

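```bash
cat > chk.py <<'E'
from h import *
def boxpx(p,c,yaw,L,W,z):
    R=np.array([[np.cos(yaw),-np.sin(yaw)],[np.sin(yaw),np.cos(yaw)]])
    return [w2px(p,[*(np.array(c)+R@np.array(q)),z])/.64 for q in [(L/2,W/2),(L/2,-W/2),(-L/2,-W/2),(-L/2,W/2)]]
E
python3 - <<'E'
from chk import *
p=pickle.load(open("w11.pkl","rb"));im=cv2.resize(p["color"],(1600,1200),interpolation=cv2.INTER_CUBIC)
y=-.328
for c,L,W,z,col in [((.496,.0353),.091,.041,.013,(255,0,0)),((.496,.0353),.082,.032,.027,(0,255,0)),((.5682,-.0651),.036,.036,.013,(255,0,0))]:
    cv2.polylines(im,[np.round(np.array(boxpx(p,c,y,L,W,z))*2).astype(int)],True,col,1)
save(im[200:800,400:1000],"w11c.png")
E
```

```text
(no output)
```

View pics/w11c.png

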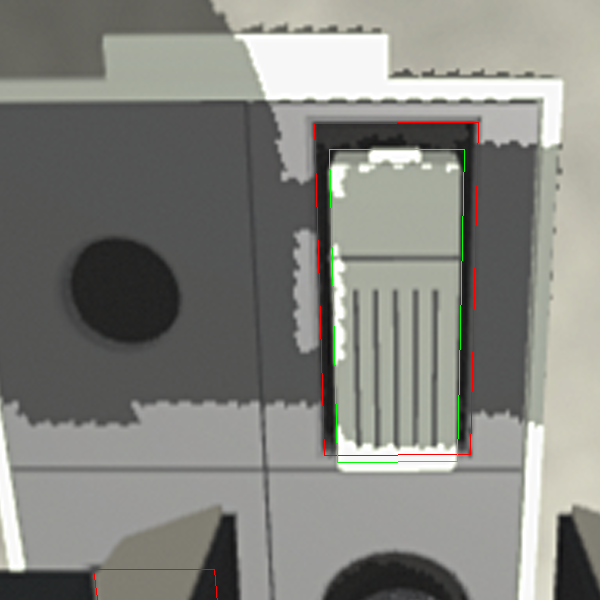

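servo_tool --targets "0 0 -50 0;0 10 -50 0;7 50 0 0;7 50 0 0;7 50 0 0;7 50 0 0;8 50 0 0;0 0 0 0" --hand 0.7

```text
time: 20.58
tool_pos: [0.5465, 0.2974, 0.216]
tool_rot: [-3.13, 0.036, 2.809]
contact_force: [0.1, -0.5, -0.1]
opening: 0.0643
```

```bash
python3 - <<'E'
from h import *
s=telemetry.observe();print(s["tool_pos"],s["tool_rot"],s["contact_force"])
p=cams.read_camera("wrist");pickle.dump(p,open("w12.pkl","wb"));save(cv2.resize(p["color"],(800,600),interpolation=cv2.INTER_CUBIC),"w12b.png")
E
```

```text
[0.54649234 0.29744828 0.21595523] [-3.13014171  0.03629151  2.80904392] [ 0.1474612  -0.47121059 -0.11525698]
```

View pics/w12b.png

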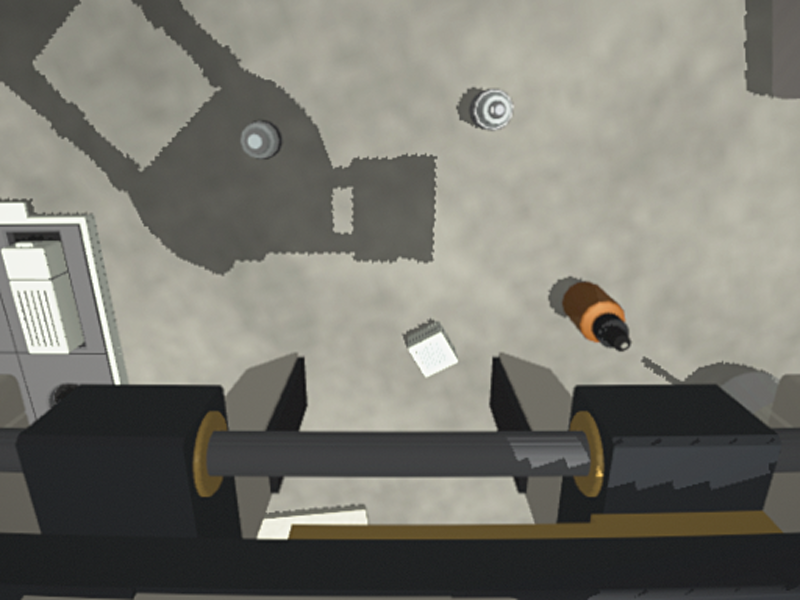

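```bash
python3 - <<'E'
from h import *
p=pickle.load(open("w12.pkl","rb"));s=telemetry.observe();f=.64
im=p["color"]
A=cv2.resize(im[50:110,130:230],(400,240),interpolation=cv2.INTER_CUBIC)
B=cv2.resize(im[40:100,270:370],(400,240),interpolation=cv2.INTER_CUBIC)
C=cv2.resize(im[190:250,225:325],(800,480),interpolation=cv2.INTER_CUBIC)
cv2.putText(A,"short?",(5,20),0,.6,(255,0,0));cv2.putText(B,"long?",(5,20),0,.6,(255,0,0))
save(np.vstack([np.hstack([A,B])[:120*2],C[:360]]),"w12c.png")
g=im.min(2);m=(g>190).astype(np.uint8);n,l,st,c=cv2.connectedComponentsWithStats(m)
i=l[int(350*f),int(432*f)];pts=np.argwhere(l==i)[:,::-1]
W=np.array([px2w(p,u,v,.022)[:2] for u,v in pts],np.float32)*1000
r=cv2.minAreaRect(W);print(len(pts),r)
print("long nose@50",px2w(p,495*f,109*f,.05),"short@30",px2w(p,255*f,141*f,.03))
E
```

```text
520 ((631.6581420898438, 292.39410400390625), (27.47282600402832, 27.674894332885742), 10.179134368896484)
long nose@50 [0.48078641 0.37656733 0.05      ] short@30 [0.45106158 0.23349222 0.03      ]
```

View pics/w12c.png

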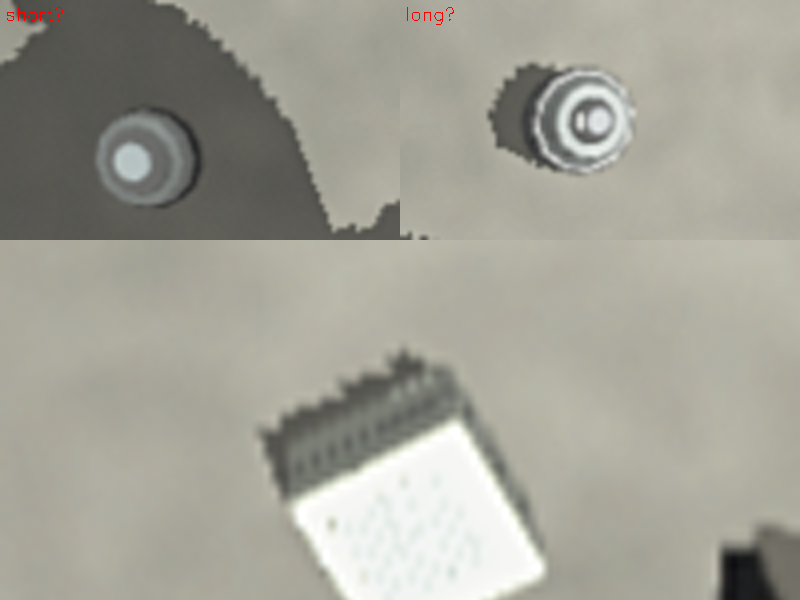

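```bash
python3 - <<'E'
from h import *
p=pickle.load(open("w12.pkl","rb"));s=telemetry.observe();f=.64
print("bottle base",px2w(p,578*f,295*f,0.005), "cap",[px2w(p,622*f,343*f,z).round(3) for z in(.06,.07,.08)])
c=[px2w(p,225+a/8,190+b/8,.022) for a,b in [(290,260),(460,178),(545,335)]]
for a,b in ((0,1),(1,2)):
    d=c[b]-c[a];print(np.linalg.norm(d),np.degrees(np.arctan2(d[1],d[0])))
print((c[0]+c[2])/2)
E
```

```text
bottle base [0.62833969 0.40743415 0.005     ] cap [array([0.645, 0.415, 0.06 ]), array([0.639, 0.412, 0.07 ]), array([0.633, 0.409, 0.08 ])]
0.027142136598662405 99.31925915209341
0.027947587440800947 8.659298723313077
[0.63219139 0.29269214 0.022     ]
```

servo_tool --targets "-41 11.5 0 0;-41 11.5 0 0;0 0 0 0.154;0 0 0 0.154;0 0 0 0.154;0 0 0 0.154;0 0 0 0.154;0 0 0 0.154;0 0 0 0.154;0 0 0 0"

```text
time: 21.88
tool_pos: [0.6285, 0.2729, 0.2053]
tool_rot: [-3.142, 0.037, 1.684]
contact_force: [-0.9, -0.5, 0.1]
opening: 0.0642
```

```bash
python3 - <<'E'
from h import *
s=telemetry.observe();print(s["tool_pos"],s["tool_rot"],s["contact_force"])
print(totool(s,(.632,.2925,.06)))
p=cams.read_camera("wrist");pickle.dump(p,open("w13.pkl","wb"));save(cv2.resize(p["color"],(800,600),interpolation=cv2.INTER_CUBIC),"w13b.png")
E
```

```text
[0.62854592 0.27293031 0.20529674] [-3.14152867  0.03672257  1.68352572] [-0.93929776 -0.53091682  0.12938389]
(array([ 24.37854562,   5.6428073 , 144.49875968]), array([[-1.12414944e-01,  9.93653030e-01,  4.06644835e-03],
       [ 9.92982849e-01,  1.12488451e-01, -3.64884827e-02],
       [-3.67143199e-02, -6.39372947e-05, -9.99325800e-01]]))
```

View pics/w13b.png

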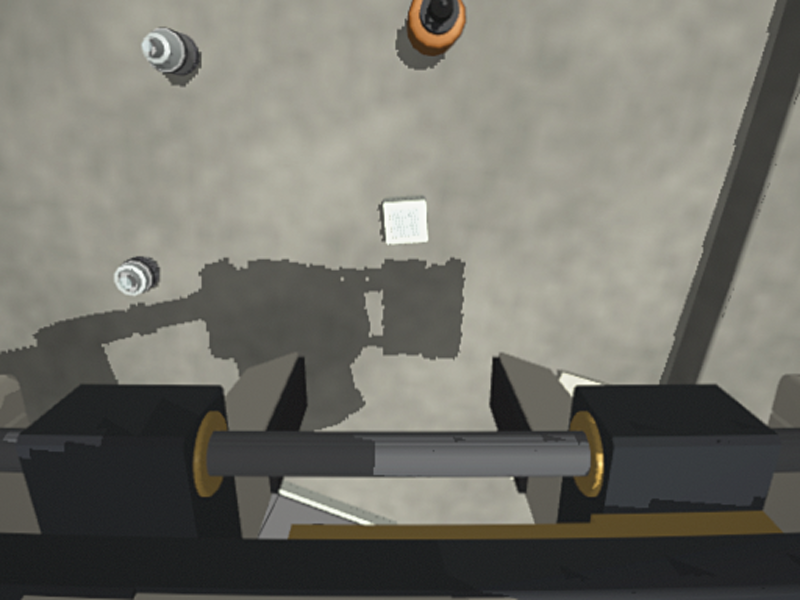

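```bash
python3 - <<'E'
from h import *
p=pickle.load(open("w13.pkl","rb"));s=telemetry.observe();f=.64
g=p["color"].min(2);m=(g>190).astype(np.uint8);n,l,st,c=cv2.connectedComponentsWithStats(m)
i=l[int(220*f),int(405*f)];pts=np.argwhere(l==i)[:,::-1]
W=np.array([px2w(p,u,v,.022)[:2] for u,v in pts],np.float32)*1000
r=cv2.minAreaRect(W);print(len(pts),r)
print("long",px2w(p,152*f,47*f,.05),"short",px2w(p,129*f,280*f,.03))
E
```

```text
719 ((632.2640380859375, 292.38958740234375), (27.143037796020508, 27.417781829833984), 10.638240814208984)
long [0.48468752 0.37820504 0.05      ] short [0.45410393 0.2351443  0.03      ]
```

servo_tool --targets "24 6 20 -0.065;0 0 45 0;0 0 45 0;0 0 30 0;0 0 0 0"

```text
time: 22.55
tool_pos: [0.6323, 0.2895, 0.0603]
tool_rot: [-3.137, 0.037, 1.766]
contact_force: [0.8, -0.8, 0.0]
opening: 0.0643
```

```bash
python3 - <<'E'
from h import *
s=telemetry.observe();print(s["tool_pos"],s["tool_rot"])
print(totool(s,(.6322,.2925,.0235))[0])
E
```

```text
[0.63228905 0.28945391 0.06032001] [-3.13738293  0.03738627  1.76583605]
[ 4.37973276  0.657406   36.6794935 ]
```

servo_tool --targets "4.4 0.6 14 0.015;0 0 14 0;0 0 0 0"

```text
time: 22.92
tool_pos: [0.6337, 0.2933, 0.0336]
tool_rot: [3.141, 0.037, 1.752]
contact_force: [1.1, 0.4, 0.0]
opening: 0.0643
```

```bash
python3 - <<'E'
from h import *
s=telemetry.observe();print(s["tool_pos"],s["tool_rot"])
print(totool(s,(.6322,.2925,.0235))[0])
p=cams.read_camera("wrist");save(cv2.resize(p["color"],(800,600),interpolation=cv2.INTER_CUBIC),"w14b.png")
E
```

```text
[0.63372165 0.29330978 0.03363227] [3.14068529 0.03672332 1.75167903]
[-0.15046877 -1.65170544 10.14313521]
```

View pics/w14b.png

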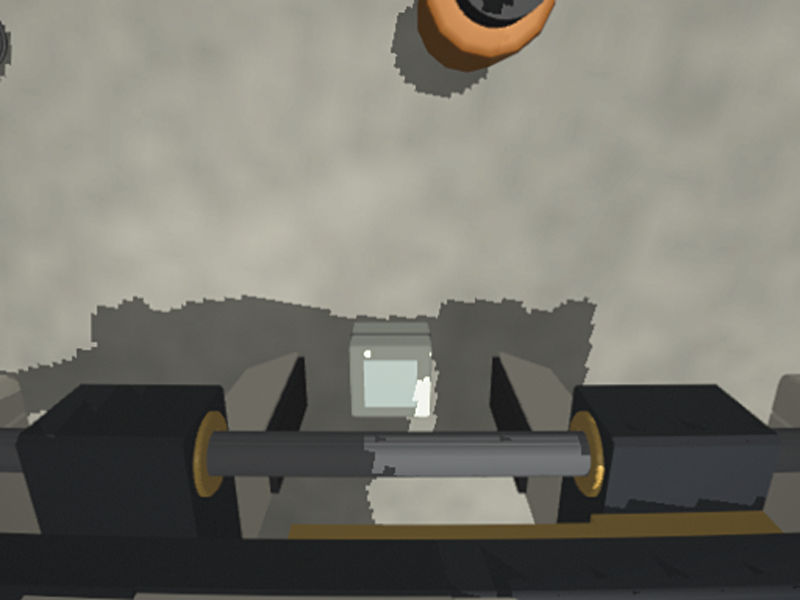

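Box is square between the jaws (window lid visible at 390,380). Lower and grip.

servo_tool --targets "0 -1.6 9.5 0;0 0 0 0"

```text
time: 23.22
tool_pos: [0.6331, 0.2931, 0.0255]
tool_rot: [3.137, 0.036, 1.752]
contact_force: [0.7, -0.2, 0.3]
opening: 0.0646
```

servo_tool --targets "0 0 -0.5 0;0 0 0 0;0 0 0 0;0 0 0 0;0 0 0 0;0 0 0 0" --hand 0 --squeeze 20

```text
time: 23.98
tool_pos: [0.6336, 0.2933, 0.027]
tool_rot: [3.136, 0.036, 1.752]
contact_force: [-1.0, 0.4, 0.0]
opening: 0.0278
```

servo_tool --targets "0 0 -30 0;0 0 -50 0;0 0 -50 0;0 0 -45 0;-48.5 -18.5 0 0;-48.5 -18.5 0 0;-48.5 -18.5 0 0;-48.5 -18.5 0 0;-48.5 -18.5 0 0;-48.5 -18.5 0 0;-48.5 -18.5 0 0;0 0 0 0.17;0 0 0 0.17;0 0 0 0.17;0 0 0 0"

```text
time: 25.85
tool_pos: [0.5628, -0.0695, 0.2196]
tool_rot: [3.116, 0.029, 1.228]
contact_force: [-0.6, 0.4, 0.2]
opening: 0.0279
```

```bash
python3 - <<'E'
from h import *
s=telemetry.observe();print(s["tool_pos"],s["tool_rot"])
print(totool(s,(.568,-.065,.06)))
p=cams.read_camera("wrist");pickle.dump(p,open("w15.pkl","wb"));save(cv2.resize(p["color"],(800,600),interpolation=cv2.INTER_CUBIC),"w15b.png")
E
```

```text
[ 0.56276905 -0.06953052  0.21957566] [3.11566896 0.02899812 1.22781672]
(array([ 10.65000006,  -0.7285127 , 159.3685237 ]), array([[ 0.33615326,  0.94169313,  0.01466381],
       [ 0.94136089, -0.33547387, -0.0360132 ],
       [-0.02899406,  0.0259099 , -0.99924373]]))
```

View pics/w15b.png

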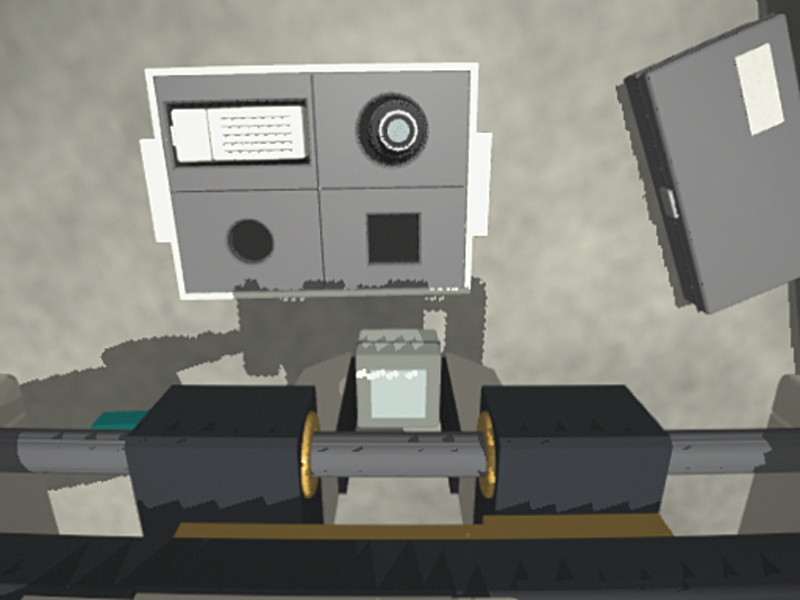

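```bash
python3 - <<'E'
from h import *
p=pickle.load(open("w15.pkl","rb"));f=.64;g=cv2.cvtColor(p["color"],cv2.COLOR_RGB2GRAY)
n,l=cv2.connectedComponents((g<75).astype(np.uint8),connectivity=4)
for k,(u,v) in {"o":(250,242),"c":(393,238)}.items():
    pts=np.argwhere(l==l[int(v*f),int(u*f)])[:,::-1]
    W=np.array([px2w(p,a,b,.013)[:2] for a,b in pts])*1000
    r=cv2.minAreaRect(W.astype(np.float32));print(k,len(pts),np.round(r[0],1),np.round(r[1],1),round(r[2],1),W.mean(0).round(1))
g2=p["color"].min(2)
n,l=cv2.connectedComponents((g2>170).astype(np.uint8),connectivity=4)
pts=np.argwhere(l==l[int(135*f),int(215*f)])[:,::-1]
print("mailer",[ (r[0],r[1],r[2]) for r in [cv2.minAreaRect(np.array([px2w(p,a,b,.027)[:2] for a,b in pts],np.float32)*1000)]])
print("eyep top",px2w(p,398*f,130*f,.053))
E
```

```text
o 571 [472.7 -33.5] [29.4 29.3] 22.7 [473.1 -33.1]
c 995 [567.3 -66. ] [33.7 35.2] 70.1 [567.6 -65.9]
mailer [((498.84735107421875, 34.25592803955078), (31.410852432250977, 83.01524353027344), 71.1548080444336)]
eyep top [0.59459143 0.0023125  0.053     ]
```

servo_tool --targets "10 -1 20 -0.015;0 0 45 0;0 0 45 0;0 0 35 0;0 0 0 0"

```text
time: 26.52
tool_pos: [0.5689, -0.0644, 0.0721]
tool_rot: [3.113, 0.03, 1.265]
contact_force: [0.9, -0.2, -0.1]
opening: 0.0275
```

```bash
python3 - <<'E'
from h import *
s=telemetry.observe();print(s["tool_pos"],s["tool_rot"])
print(totool(s,(.5675,-.0657,.032))[0])
E
```

```text
[ 0.56891788 -0.06438595  0.07207531] [3.11267504 0.02957262 1.2645248 ]
[-0.49470494 -2.1149508  40.06307784]
```

servo_tool --targets "-0.5 -2 12 0.02;0 0 12 0;0 0 0 0"

```text
time: 26.9
tool_pos: [0.5693, -0.0654, 0.05]
tool_rot: [3.107, 0.029, 1.246]
contact_force: [0.3, -0.5, -0.4]
opening: 0.0273
```

```bash
python3 - <<'E'
from h import *
s=telemetry.observe();print(s["tool_pos"],s["tool_rot"])
print(totool(s,(.5675,-.0657,.032))[0])
p=cams.read_camera("wrist");save(cv2.resize(p["color"],(800,600),interpolation=cv2.INTER_CUBIC),"w16b.png")
E
```

```text
[ 0.56929753 -0.06542249  0.04998771] [3.10654857 0.02853305 1.2460587 ]
[-0.32300623 -2.24486289 17.93661663]
```

View pics/w16b.png

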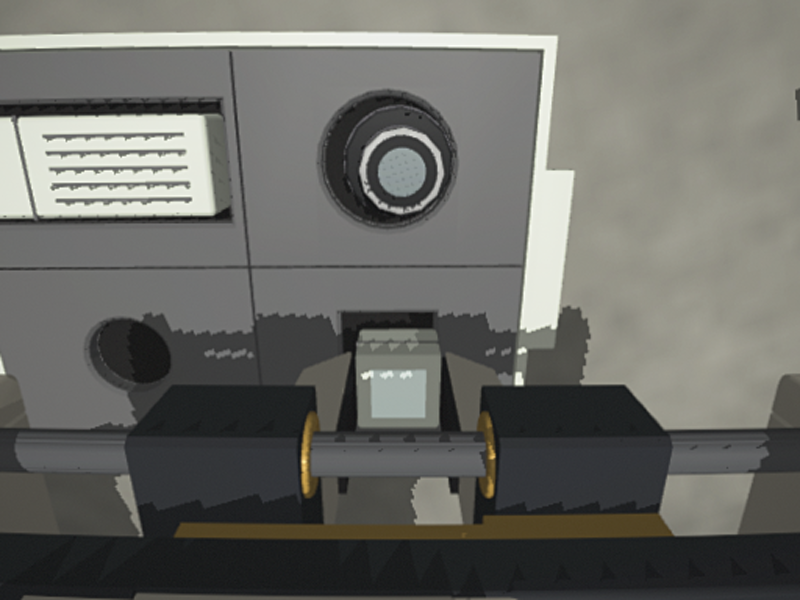

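servo_tool --targets "-0.3 -2.5 4 0;0 0 4 0;0 0 0 0"

```text
time: 27.32
tool_pos: [0.568, -0.0654, 0.0432]
tool_rot: [3.103, 0.028, 1.246]
contact_force: [-0.1, -0.2, -1.1]
opening: 0.0278
```

servo_tool --targets "0 0 4 0;0 0 2 0;0 0 0 0"

```text
time: 27.7
tool_pos: [0.5683, -0.0657, 0.0368]
tool_rot: [3.103, 0.028, 1.246]
contact_force: [-0.2, -0.4, -0.0]
opening: 0.0276
```

```bash
python3 - <<'E'
from h import *
s=telemetry.observe();print(s["tool_pos"],s["tool_rot"])
print(totool(s,(.5675,-.0657,.032))[0])
p=cams.read_camera("wrist");save(cv2.resize(p["color"],(800,600),interpolation=cv2.INTER_CUBIC),"w17b.png")
E
```

```text
[ 0.56825124 -0.06570908  0.03684769] [3.10308119 0.0281913  1.24620111]
[-0.09424751 -0.90119451  4.82115555]
```

View pics/w17b.png

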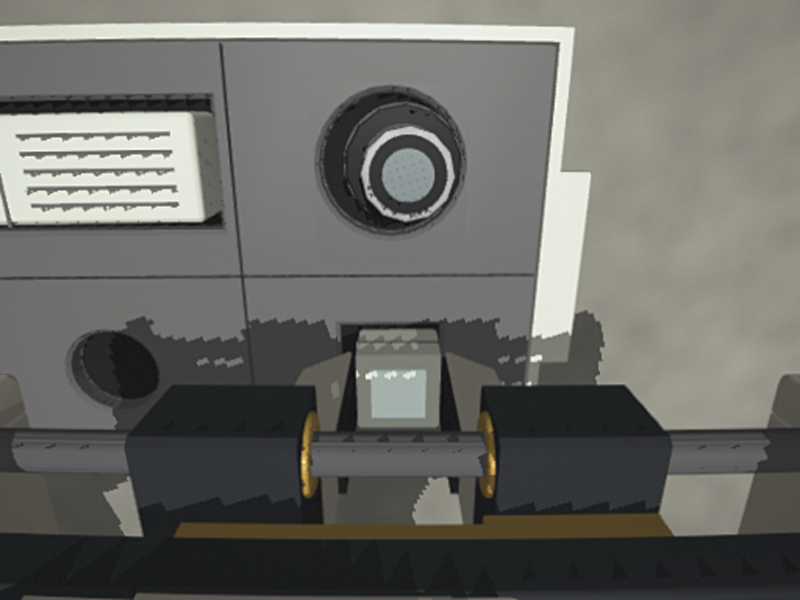

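servo_tool --targets "0 -2 1 0;0 -0.5 2 0;0 0 1.5 0;0 0 0 0"

```text
time: 28.25
tool_pos: [0.566, -0.065, 0.0324]
tool_rot: [3.103, 0.028, 1.246]
contact_force: [-0.7, 0.2, 0.4]
opening: 0.0276
```

servo_tool --targets "0 0 1.5 0;0 0 1 0;0 0 0 0"

```text
time: 28.62
tool_pos: [0.5662, -0.065, 0.0324]
tool_rot: [3.101, 0.028, 1.246]
contact_force: [-0.3, 0.2, -1.0]
opening: 0.028
```

servo_tool --targets "0 0 0 0;0 0 0 0;0 0 0 0;0 0 0 0;0 0 -20 0;0 0 -45 0;-15 0 -45 0;0 0 0 0" --hand 0.55

```text
time: 29.62
tool_pos: [0.558, -0.0751, 0.1444]
tool_rot: [3.104, 0.028, 1.247]
contact_force: [-0.2, -0.7, -0.4]
opening: 0.0506
```

```bash
python3 - <<'E'
from h import *
s=telemetry.observe();print(s["tool_pos"],s["tool_rot"])
p=cams.read_camera("wrist");pickle.dump(p,open("w18.pkl","wb"));save(cv2.resize(p["color"],(800,600),interpolation=cv2.INTER_CUBIC),"w18b.png")
E
```

```text
[ 0.55795796 -0.07510159  0.14436047] [3.10352404 0.02845036 1.2466767 ]
```

View pics/w18b.png

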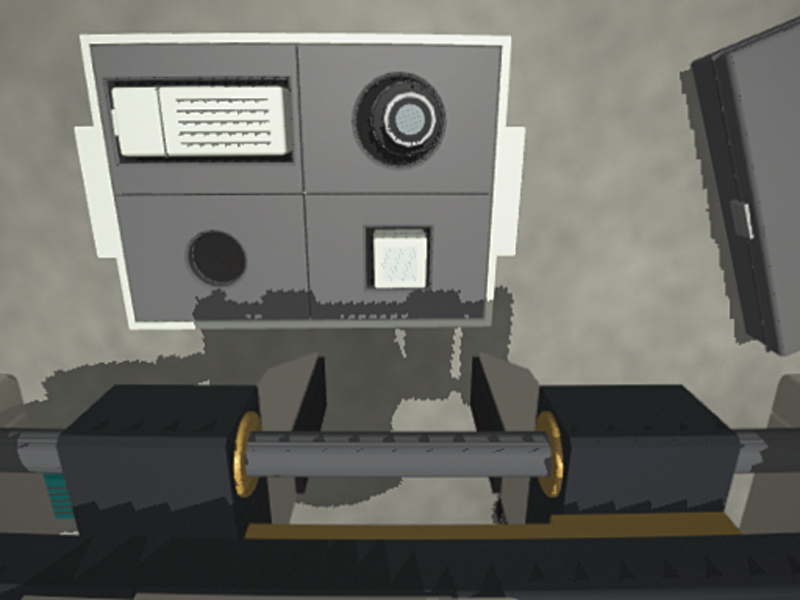

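```bash
python3 - <<'E'
from h import *
s=pickle.load(open("scene0.pkl","rb"));d=pickle.load(open("side0.pkl","rb"));f=.64
print(px2w(s,508*f,221*f,0),[px2w(s,510*f,192*f,z).round(3) for z in(.06,.08)],[px2w(d,378*f,580*f,z).round(3) for z in (.06,.08)])
print("long base",px2w(s,545*f,253*f,0))
E
```

```text
[0.34281819 0.39100014 0.        ] [array([0.324, 0.402, 0.06 ]), array([0.352, 0.379, 0.08 ])] [array([0.341, 0.382, 0.06 ]), array([0.339, 0.386, 0.08 ])]
long base [0.47926184 0.38527404 0.        ]
```

servo_tool --targets "0 0 -40 0;0 0 -40 0;48.5 -22.5 0 0;48.5 -22.5 0 0;48.5 -22.5 0 0;48.5 -22.5 0 0;48.5 -22.5 0 0;48.5 -22.5 0 0;48.5 -22.5 0 0;48.5 -22.5 0 0;0 0 0 -0.175;0 0 0 -0.175;0 0 0 -0.175;0 0 0 -0.175;0 0 0 -0.175;0 0 0 -0.175;0 0 0 0" --hand 0.65

```text
time: 31.8
tool_pos: [0.4953, 0.3686, 0.1759]
tool_rot: [-3.091, 0.022, 2.332]
contact_force: [0.5, 0.1, 0.4]
opening: 0.0599
```

```bash
python3 - <<'E'
from h import *
s=telemetry.observe();print(s["tool_pos"],s["tool_rot"])
p=cams.read_camera("wrist");pickle.dump(p,open("w19.pkl","wb"));save(cv2.resize(p["color"],(800,600),interpolation=cv2.INTER_CUBIC),"w19b.png")
E
```

```text
[0.49532598 0.36863282 0.17587408] [-3.09096433  0.02231396  2.3321034 ]
```

View pics/w19b.png

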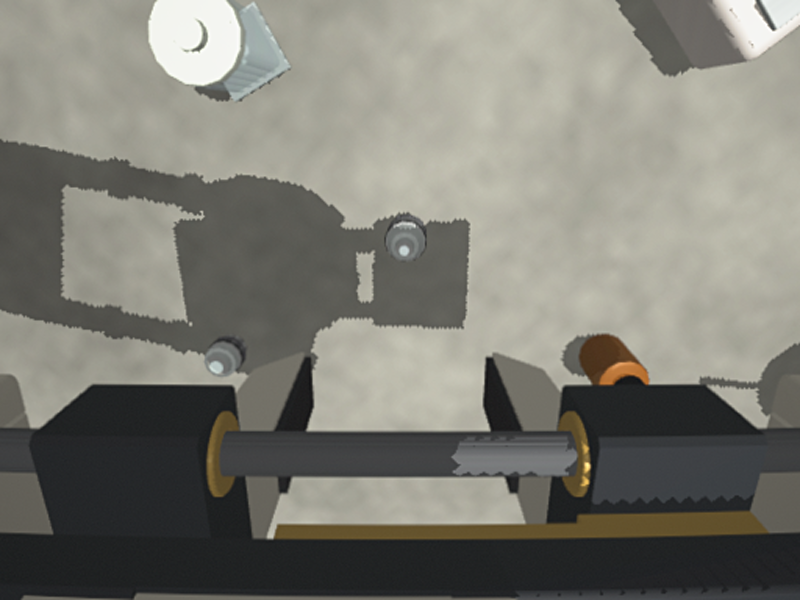

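```bash
python3 - <<'E'
from h import *
p=pickle.load(open("w19.pkl","rb"));f=.64;im=p["color"]
A=cv2.resize(im[125:180,225:295],(560,440),interpolation=cv2.INTER_CUBIC)
save(A,"w19c.png")
s=telemetry.observe()
for z in (.03,.05):print(z,"centre nose",px2w(p,404*f,251*f,z),"left nose",px2w(p,218*f,366*f,z))
P=[.482,.377]
for z in (0,.03,.05): print(z,w2px(p,[*P,z])/f)
print(w2px(p,[.452,.234,.03])/f)
E
```

```text
0.03 centre nose [0.48513389 0.37436898 0.03      ] left nose [0.4516527  0.23462429 0.03      ]
0.05 centre nose [0.48215907 0.37857045 0.05      ] left nose [0.4510097  0.24855838 0.05      ]
0 [405.09299023 233.1803654 ]
0.03 [403.24115033 244.19878471]
0.05 [401.79418709 252.80863031]
[217.8596263  366.94701905]
```

View pics/w19c.png

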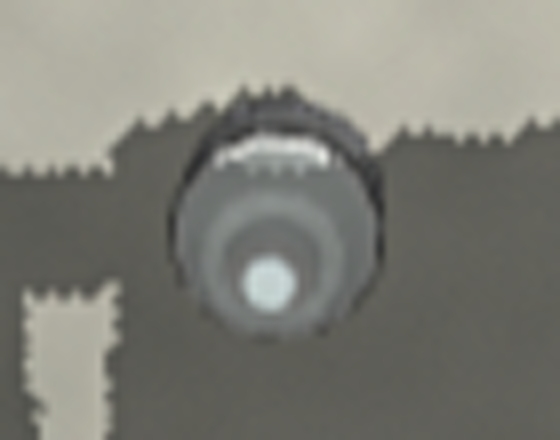

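```bash
python3 - <<'E'
from h import *
s=telemetry.observe()
for z in (.09,.0255):print(totool(s,(.4825,.378,z))[0])
E
```

```text
[17.48854659  1.57688725 85.49877711]
[ 18.92730217   4.85295208 149.89945554]
```

servo_tool --targets "17.5 1.5 20 0;0 0 40 0;0 0 25 0;0 0 0 0"

```text
time: 32.35
tool_pos: [0.4815, 0.3783, 0.0863]
tool_rot: [-3.089, 0.023, 2.316]
contact_force: [0.4, 0.6, -0.1]
opening: 0.0597
```

```bash
python3 - <<'E'
from h import *
s=telemetry.observe();print(s["tool_pos"],s["tool_rot"])
for z in (.05,.0255):print(totool(s,(.4825,.378,z))[0])
E
```

```text
[0.48145168 0.37832383 0.08629093] [-3.08915741  0.02258129  2.31562503]
[-0.12901732  2.45315479 36.22431451]
[ 0.42417736  3.7369022  60.68440381]
```

servo_tool --targets "0 3 18 0;0 0.5 18 0;0 0 0 0"

```text
time: 32.72
tool_pos: [0.4842, 0.3794, 0.0492]
tool_rot: [-3.092, 0.023, 2.313]
contact_force: [0.0, 0.3, 0.0]
opening: 0.0599
```

```bash
python3 - <<'E'
from h import *
s=telemetry.observe();print(s["tool_pos"],s["tool_rot"])
for z in (.05,.0255):print(totool(s,(.4825,.378,z))[0])
p=cams.read_camera("wrist");pickle.dump(p,open("w20.pkl","wb"));save(cv2.resize(p["color"],(800,600),interpolation=cv2.INTER_CUBIC),"w20b.png")
E
```

```text
[0.48422582 0.37940645 0.04921627] [-3.09159665  0.02315222  2.3125729 ]
[ 0.11084609 -2.25911971 -0.67445082]
[ 0.67802479 -1.03505606 23.78837764]
```

View pics/w20b.png

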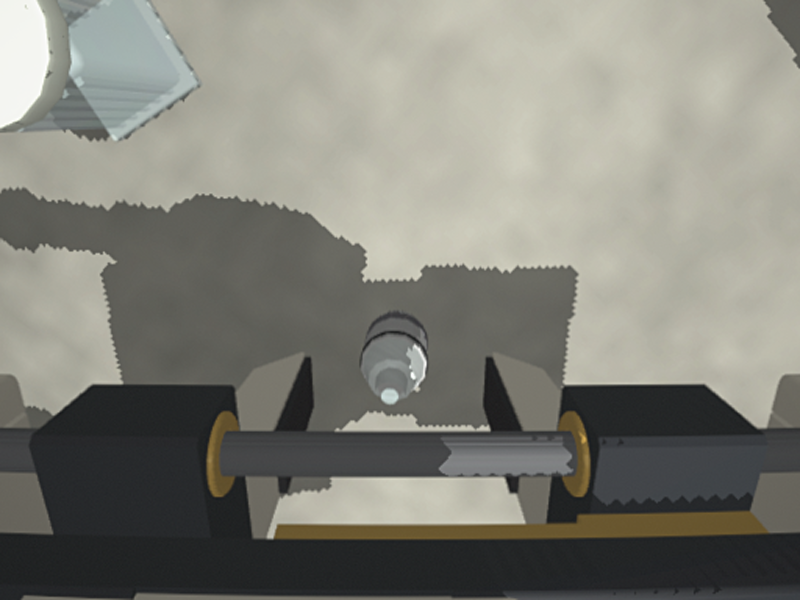

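servo_tool --targets "0.4 -1 12 0;0 0 11 0;0 0 0 0"

```text
time: 33.15
tool_pos: [0.4837, 0.3784, 0.0267]
tool_rot: [-3.095, 0.024, 2.312]
contact_force: [-0.6, -0.1, 0.4]
opening: 0.0595
```

```bash
python3 - <<'E'
from h import *
s=telemetry.observe();print(s["tool_pos"],s["tool_rot"])
for z in (.025,):print(totool(s,(.4825,.378,z))[0])
E
```

```text
[0.48368989 0.37838292 0.02665449] [-3.09497962  0.02379308  2.31227444]
[ 0.56045146 -1.05839728  1.69277274]
```

servo_tool --targets "0.5 -1 1.5 0;0 0 0 0;0 0 0 0;0 0 0 0;0 0 0 0;0 0 0 0" --hand 0 --squeeze 25

```text
time: 33.9
tool_pos: [0.483, 0.3783, 0.026]
tool_rot: [-3.097, 0.024, 2.312]
contact_force: [0.1, -0.2, -0.2]
opening: 0.0233
```

servo_tool --targets "0 0 -30 0;0 0 -50 0;0 0 -50 0;0 0 -45 0;-37 -35.5 0 0;-37 -35.5 0 0;-37 -35.5 0 0;-37 -35.5 0 0;-37 -35.5 0 0;-37 -35.5 0 0;-37 -35.5 0 0;-37 -35.5 0 0;0 0 0 0"

```text
time: 35.52
tool_pos: [0.476, -0.0346, 0.2266]
tool_rot: [-3.097, 0.027, 2.314]
contact_force: [0.5, 0.5, -0.6]
opening: 0.023
```

```bash
python3 - <<'E'
from h import *
s=telemetry.observe();print(s["tool_pos"],s["tool_rot"],s["opening"])
for z in (.1,.031):print(totool(s,(.473,-.033,z))[0])
p=cams.read_camera("wrist");pickle.dump(p,open("w21.pkl","wb"));save(cv2.resize(p["color"],(800,600),interpolation=cv2.INTER_CUBIC),"w21b.png")
E
```

```text
[ 0.47604727 -0.03461926  0.22662712] [-3.09733007  0.02689568  2.31418526] 0.02296872524046417
[  6.65855343   4.45079817 126.42068844]
[  8.51413194   7.50281481 195.32817731]
```

View pics/w21b.png

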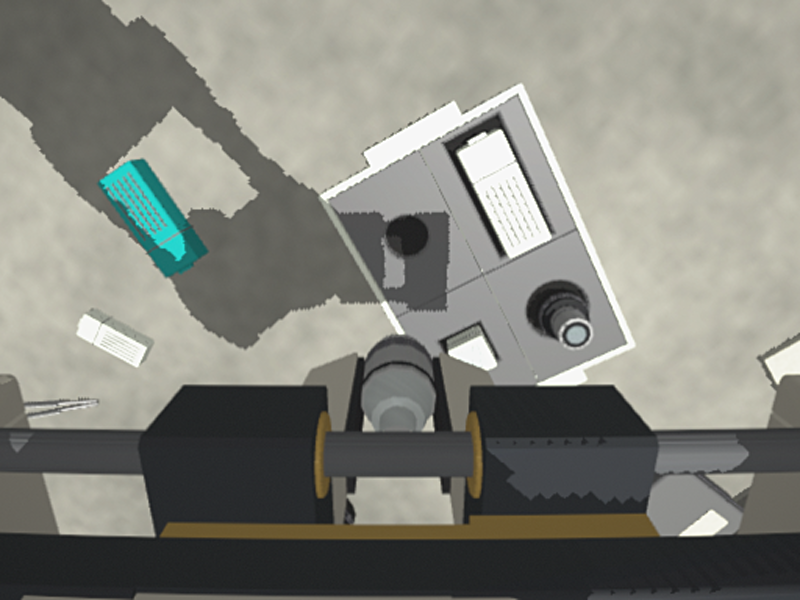

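servo_tool --targets "7 5.5 30 0;0 0 45 0;0 0 45 0;0 0 30 0;0 0 0 0"

```text
time: 36.2
tool_pos: [0.4742, -0.0254, 0.0732]
tool_rot: [-3.101, 0.027, 2.321]
contact_force: [0.9, 0.7, -1.0]
opening: 0.0235
```

```bash
python3 - <<'E'
from h import *
s=telemetry.observe();print(s["tool_pos"],s["tool_rot"])
print(totool(s,(.473,-.033,.031))[0])
E
```

```text
[ 0.47420027 -0.02540115  0.07322848] [-3.10113349  0.02719671  2.32096605]
[-3.59073161 -4.34109256 42.55219755]
```

servo_tool --targets "-3.8 -5.5 8 0;0 0 8 0;0 0 0 0"

```text
time: 36.58
tool_pos: [0.4745, -0.0322, 0.0593]
tool_rot: [-3.104, 0.031, 2.323]
contact_force: [1.0, 0.3, -0.4]
opening: 0.0232
```

```bash
python3 - <<'E'
from h import *
s=telemetry.observe();print(s["tool_pos"],s["tool_rot"])
print(totool(s,(.473,-.033,.031))[0])
p=cams.read_camera("wrist");pickle.dump(p,open("w22.pkl","wb"));save(cv2.resize(p["color"],(800,600),interpolation=cv2.INTER_CUBIC),"w22b.png")
E
```

```text
[ 0.474463   -0.03224617  0.05930733] [-3.10413313  0.03103098  2.32254492]
[ 1.32648452 -0.5233126  28.31925188]
```

View pics/w22b.png

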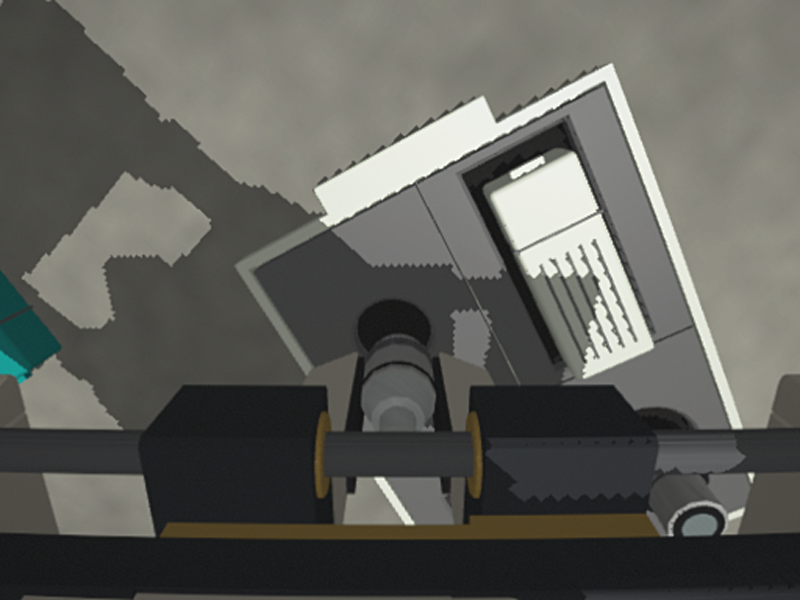

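servo_tool --targets "1 -0.5 8 0;0 0 8 0;0 0 4 0;0 0 0 0"

```text
time: 37.12
tool_pos: [0.4739, -0.0331, 0.0388]
tool_rot: [-3.105, 0.033, 2.322]
contact_force: [-0.4, -0.2, -0.8]
opening: 0.0231
```

```bash
python3 - <<'E'
from h import *
s=telemetry.observe();print(s["tool_pos"],s["tool_rot"])
print(totool(s,(.473,-.033,.031))[0])
p=cams.read_camera("wrist");save(cv2.resize(p["color"],(800,600),interpolation=cv2.INTER_CUBIC),"w23b.png")
E
```

```text
[ 0.47391221 -0.03306907  0.03884755] [-3.10529404  0.03266369  2.32230738]
[ 0.92919118 -0.3351054   7.83870151]
```

View pics/w23b.png

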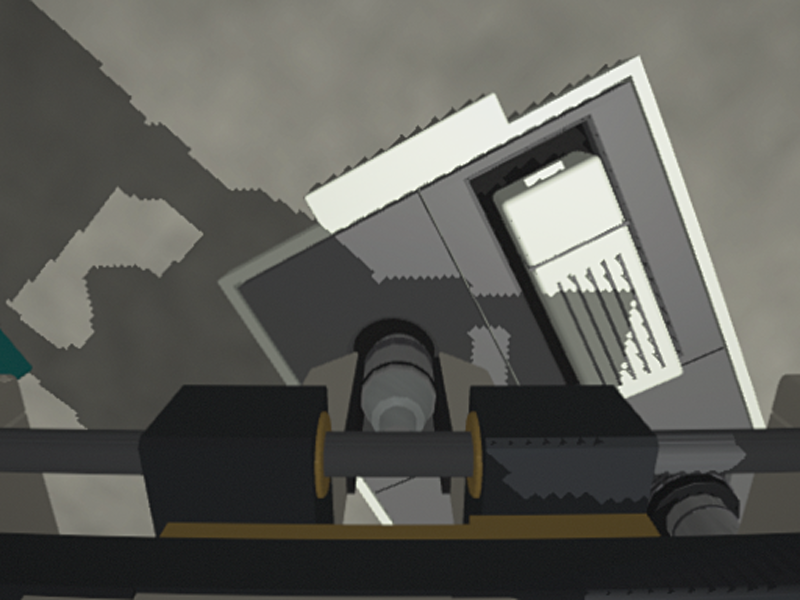

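servo_tool --targets "0.5 0 3 0;0 0 3 0;0 0 0 0"

```text
time: 37.55
tool_pos: [0.4738, -0.033, 0.0328]
tool_rot: [-3.106, 0.033, 2.322]
contact_force: [0.3, 0.1, -0.9]
opening: 0.0234
```

servo_tool --targets "0 0 1.5 0;0 0 1 0;0 0 0 0"

```text
time: 37.92
tool_pos: [0.474, -0.0332, 0.0309]
tool_rot: [-3.106, 0.034, 2.322]
contact_force: [-1.0, 0.2, 0.6]
opening: 0.0234
```

servo_tool --targets "0 0 1 0;0 0 1 0;0 0 0 0"

```text
time: 38.3
tool_pos: [0.4741, -0.0333, 0.031]
tool_rot: [-3.107, 0.035, 2.323]
contact_force: [0.7, 0.1, -0.4]
opening: 0.0232
```

servo_tool --targets "0 0 0 0;0 0 0 0;0 0 0 0;0 0 0 0;0 0 -15 0;0 0 -40 0;0 0 -50 0;0 0 -50 0;-30 0 -20 0;0 0 0 0" --hand 0.5

```text
time: 39.55
tool_pos: [0.4953, -0.0463, 0.2172]
tool_rot: [-3.109, 0.038, 2.323]
contact_force: [-0.3, -0.3, -0.8]
opening: 0.0458
```

```bash
python3 - <<'E'
from h import *
s=telemetry.observe();print(s["tool_pos"],s["tool_rot"])
for c in ("wrist","side","scene"):
    p=cams.read_camera(c);pickle.dump(p,open(c+"f.pkl","wb"))
    im=p["color"]
    if c=="side": im=im[140:240,180:320]
    if c=="scene": im=im[170:260,60:340]
    k=min(800/im.shape[1],600/im.shape[0]);save(cv2.resize(im,None,fx=k,fy=k,interpolation=cv2.INTER_CUBIC),c+"f.png")
E
```

```text
[ 0.49525517 -0.04625238  0.21723656] [-3.10912856  0.03807073  2.32324499]
```

View pics/wristf.png

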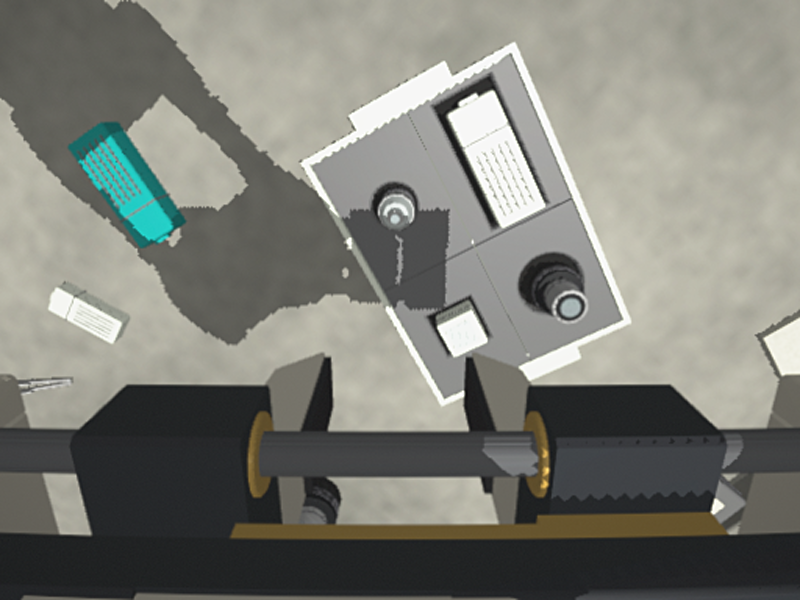

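View pics/sidef.png

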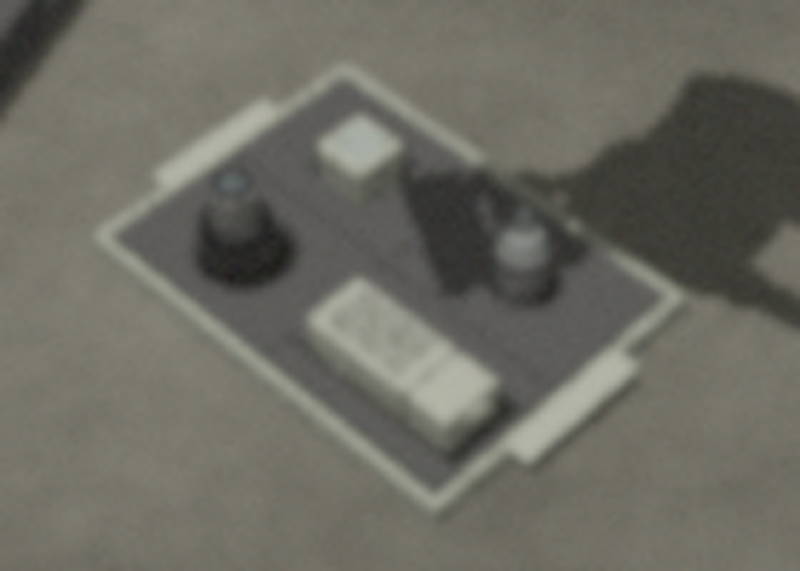

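View pics/scenef.png

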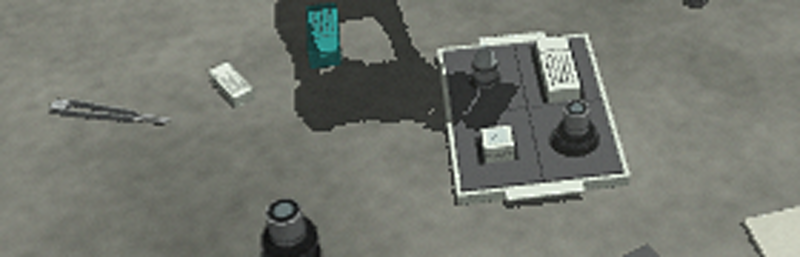

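```bash
python3 - <<'E'
from chk import *
y=-.328
out=[]
for c,(x0,y0,w,h) in {"side":(180,140,140,100),"wrist":(200,20,210,220)}.items():
    p=pickle.load(open(c+"f.pkl","rb"));k=5 if c=="side" else 2.7
    im=cv2.resize(p["color"][y0:y0+h,x0:x0+w],None,fx=k,fy=k,interpolation=cv2.INTER_CUBIC)
    T=lambda q:np.round((np.array(q)*.64-[x0,y0])*k+k/2-.5).astype(int)
    for cc,L,W,zz in [((.4985,.0345),.082,.032,(.005,.027)),((.5675,-.0657),.028,.028,(.005,.027)),((.496,.0353),.091,.041,(.013,))]:
        for z in zz: cv2.polylines(im,[T(boxpx(p,cc,y,L,W,z))],True,(0,255,0) if z>.02 else (255,0,0),1)
    for cc,zz in [((.5925,.0026),((.018,.005),(.0115,.053))),((.474,-.0333),((.012,.030),(.005,.055)))]:
        for r,z in zz:
            q=[w2px(p,[cc[0]+r*np.cos(a),cc[1]+r*np.sin(a),z])/.64 for a in np.linspace(0,6.28,40)]
            cv2.polylines(im,[T(q)],True,(255,255,0),1)
    save(im,c+"o.png")
E
```

```text
(no output)
```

View pics/sideo.png

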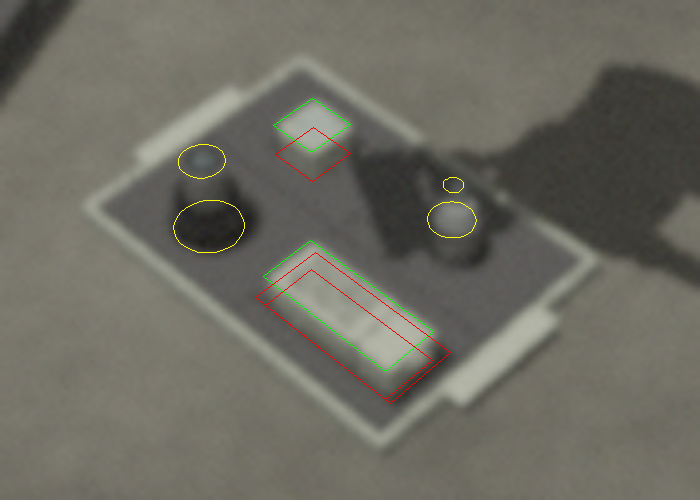

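View pics/wristo.png

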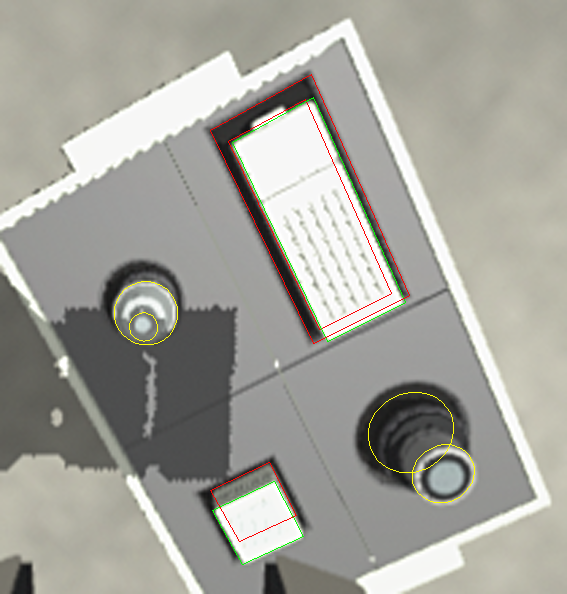

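```bash
python3 - <<'E'
from h import *
print(robot.hand_in());print(telemetry.observe()["time"])
E
```

```text
the job is handed in; nothing more can be done
None
the job is handed in; nothing more can be done
```

I packed the ordinary eyepiece, the larger white slide mailer, the cover-glass box and the long objective, each into its own recess. Each was lowered until it stopped at floor height and only then released. I handed the job in at about 40 s of the 102 s allowed; it reports no verdict.

- **Seating:** I drew the expected seated outlines over the last wrist and side pictures. All four matched, upright and at floor height. The side view was off by about a pixel.
- **Centring:** the eyepiece is about 2–4 mm off its recess centre and the mailer about 3 mm. The cover-glass box and the long objective are within about 2 mm. All are inside the 10 mm limit.
- **Left alone:** I never reached for the short objective or the stereo eyepiece. Each stayed put to within about 4 mm in every view I measured, but I did not measure them again after the last placement. The last wide picture showed the stereo eyepiece still standing.
- **Tool tilt:** the tool drifted by up to about 0.07 rad during the moves. I corrected positions before each grasp and each placing, and saw no tilt in the released items.

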